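# Register the slide table, then show a V-block to the inspection camera

## Robot

A 6-joint arm with a two-finger parallel gripper is mounted at the origin on a cart in front of the work surface, level with it; the furniture and walls round the work are solid. World frame = base frame: x ahead of the robot, y to its left, z up, the work surface at z = 0. Lengths are in m, angles in rad, forces in N, time in s.
With the tool pointing down it reaches from about 0.35 to 0.875 m from the base axis. Payload 15.5 kg.
Tool frame: the origin (TCP) lies on the centre line of the jaws, within the pads' length; the fingertips stand 19 mm ahead of it and the grasp point (between the pads) is the TCP; x points along the fingers, z is the direction in which the jaws open and shut, and the axes are right-handed (so a half turn about x gives the same grasp; the last joint's range is limited). The gripper opens to 85 mm and grips with 20 to 120 N. Pads are 22 mm wide; open, the fingers measure 114 mm over their backs; the gripper's body (76 mm by 85 mm) begins 54 mm behind the grasp point. The pads swing forward as they close: fully open they stand 13 mm farther back than shut.
Start: joints at [-1.196, 0.494, 1.345, -0, 1.302, -0.096], TCP at [0.283, -0.557, 0.213] pointing down, gripper open.
Joint ranges: [-2.91, 2.91], [-0.82, 2.16], [0.22, 2.67], [-1.22, 4.37], [0.12, 2.79], [-3.08, 3.08]. Speed limits (rad/s): [1.89, 1.89, 2.57, 3.01, 3.01, 3.01].

## Interface

Orientations are given as a unit quaternion [x, y, z, w].
In Python, from bench import observe, read_camera, close_job gives the robot as it stands.
- The arm moves only by the shell command python3 -m handwheel 'ROWS' [FORCE]. ROWS is JSON, a list of rows, each a list of 7 numbers: the shift along the world's x, y, z as a fraction of full scale, then the turn, a rotation vector about the world's x, y, z as a fraction of full scale, then the closure, from 0 (fully open) to 1 (shut). A call has exactly 5 rows; each row shifts and turns the commanded pose from where the row before left it; what a row does not reach is not made up. Full scale, the value 1, is 0.5 m for a shift and 0.12 rad for a turn. A row lasts 1/10 s, in which the tool goes at most 50 mm and 8.59 degrees, less where a joint would pass 70% of its speed; a pose out of reach is approached as far as the arm can. A call with a number of a shift or a turn outside -1 to 1 is refused whole. A call with a gripper value outside its range is refused whole. The fingers move at their own pace and stop on an object; FORCE is the grip in N (left out, the last holds). Time passes only in rows, so rows that do not move let the fingers close, or fill a call up. It gives the time, the measured TCP pose, the force and the opening at its end, in the units of the state.
- observe(): the state, without advancing time (a new reading comes with each control period).
- read_camera(name): name is "scene" or "top"; returns a dict with "image" (480x640x3 uint8, red, green, blue), "fx", "fy", "cx", "cy" (pixels), "k1" (the pictures are not rectified: a ray, as slopes to the right and down, at radius r is drawn at 1 + k1 r^2 times it, then the intrinsics apply), "R" (3x3) and "t" (3): a world point X has camera coordinates R X + t. Camera axes: x right, y down, z forward; pixel columns grow to the right and rows downward; lengths in m; the calibration is good to about 2 mm. A picture is of the moment at which its call begins. There is no depth.
- close_job(): hands the job in, once; it reports no verdict.
The state is a dict: "time_s": time; "q": joint angles; "qd": joint speeds; "joint_efforts": joint torques, N m; "tool_pos": TCP position; "ee_rot": TCP orientation; "wrist_force": force on the tool from outside, world axes, zero at the start; "moment": the same for the moment, N m; "grip_width": opening from 0.0 (shut) to 1.0 (fully open).
Only numpy, scipy, OpenCV 4.12 (cv2) and the standard library are available. Lean on these libraries where they do the work, as an engineer would, in place of code of your own. Each camera call takes 0.05 s, during which the arm holds its last target.

## Task

Step the slide table's carrier (it has a yellow knob to move it by) so that the fixed pointer stands over the middle of the red dot, pause there for half a second, then step it on to the middle of the blue dot in the same way and leave the carrier there. Then lift the V-block out of the carrier and hold it up in front of the inspection camera: its centre 120 mm straight out from the lens along the lens's line of sight, one end of the block (where the V shows) square to the lens, the block not rolled and its V on the upper side. Finish while still holding it there, steady; do not touch the camera or the pointer stand, and leave the other things on the bench alone.

Things in the scene. Friction and masses are not known exactly. Their poses are not given: they have to be found in the camera images.
- pointer_tip (a point): Lower tip of the fixed vertical pointer pin over the slide table, 58 mm above the bench, 7 mm above the dots. Axes: x away from the robot, along the pointer's level arm towards its post.
- knob (a point): Centre of the grip of the upright yellow round knob on the carrier, 20 mm diameter, 34 mm tall, top 40 mm above the carrier's face. Carrier and knob glide in x and y, never turning, against about 3 N of friction on each slide, and stay where left. Axes along the slides; from here the red dot lies at x +175, y +80 mm, the blue dot at x +145, y +20 mm, the nest at x +55, y +95 mm.
- red_dot (a point): Centre of the red dot, 12 mm diameter in a white ring, on the carrier's top face.
- blue_dot (a point): Centre of the blue dot, 12 mm diameter in a white ring, on the carrier's top face.
- nest (a point): Centre of the nest on the carrier where the V-block sits, at the seated block's centre (24 mm above the carrier's face). A white pad 50 x 22 mm lifts the block 8 mm; eight steel pins, 6 mm diameter, 15 mm tall, stand round it with 2 mm play, two on each side; between the pins of a long side 40 mm are free for a finger.
- block_centre (a point): Centre of the steel V-block to be shown, 55 (x) x 36 (y) x 32 (z) mm, about 0.42 kg, lying in the nest. x along the V, so the two ends face +x and -x; z up, the V opens upwards. Grasp across the two flat 36 mm sides (fingers closing along y).
- view_point (a point): The point 120 mm straight out from the lens on its line of sight, where the block's centre shall be held. x axis along the line of sight, pointing back to the lens; y level; the line of sight slopes down from the lens by a different angle each time (about 8 to 26 degrees), so x points upwards to the lens and z leans away from it.
- lens (a point): Centre of the front of the inspection camera's lens (black barrel 38 mm diameter, 34 mm long, on a grey body about 50 mm). Same axes as the view point.
- camera: Column stand of the inspection camera, origin at the underside of its base plate 100 x 100 x 12 mm; fixed. The camera looks along -x of this frame; the column (18 mm diameter, 312 mm tall) stands 30 mm behind the origin (+x).
- slide_table: Slide table, fixed; grey base 240 x 280 x 12 mm; origin on the bench under the middle of the base. x, y along its slides.
- twin_centre (a point): Centre of a second, like V-block that stands on the bench left of the table; a bystander, to be left alone.
- bench_loupe: Black magnifier, 41 mm diameter, 36 mm tall, on the bench, a bystander; origin at its underside.
- green_stone: Green oil stone, 25 x 100 x 13 mm, on the bench, a bystander; origin at its underside.
- work_block: The V-block to be shown; origin at the middle of its underside, 16 mm below its centre. Same axes as its centre.
- carrier: Dark steel carrier plate with knob, dots and nest, 220 x 170 x 12 mm, top face 50 mm above the bench; origin at bench height under its middle (knob at x -90, y -50 mm from it). Its origin can go 45 mm in x and 60 mm in y either way from the table's. Axes: those of the slides.
- pointer_stand: Fixed pointer stand behind the slide table, not to be touched: blue foot 50 x 50 x 45 mm, post 16 mm diameter, 148 mm tall, a level arm 128 mm above the bench that runs 150 mm from the pin (+x) to the post. Origin on the bench under the pin's tip.
Things that resemble listed ones, but are neither listed nor needed, are in the scene too. Leave any brown or green look-alike of the work_block alone.

How it is judged:
On the way, in this order (a step that is already met when the one before it is completed fails the run):
1. the pointer stands over the red dot, the carrier at rest, the block in its nest (horizontal distance between red_dot and pointer_tip below 0.006 m and linear speed of carrier below 0.01 m/s and distance between block_centre and nest below 0.008 m), for 0.3 s.
2. the pointer stands over the blue dot, the carrier at rest, the block in its nest (horizontal distance between blue_dot and pointer_tip below 0.006 m and linear speed of carrier below 0.01 m/s and distance between block_centre and nest below 0.008 m), for 0.3 s.
At the end, for the whole second after the job is handed in: Held in the air by the fingers alone: block centre within 12 mm of the point 120 mm before the lens, its length within 8 degrees of the line of sight, rolled under 8 degrees, V upwards, steady (under 20 mm/s); pointer still within 8 mm of the blue dot's centre (distance between block_centre and view_point below 0.012 m and angle between the x axis of block_centre and the x axis of view_point, either way round below 0.14 rad and angle between the y axis of block_centre and the y axis of view_point, either way round below 0.14 rad and angle between block_centre's own z axis and vertical below 0.8 rad and height (world z) of block_centre above 0.08 m and linear speed of work_block below 0.02 m/s and contact force between the fingers and work_block above 2 N and contact force between slide_table and work_block below 0.1 N and contact force between camera and anything else below 0.1 N and horizontal distance between blue_dot and pointer_tip below 0.008 m); the arm keeps its last pose, push and grip.
It fails at once if the camera or its stand is touched (contact force between camera and anything else above 1 N).
It fails at once if the pointer or its stand is touched (contact force between pointer_stand and anything else above 1 N).
It fails at once if the second V-block, the magnifier or the oil stone is moved by more than 15 mm (distance of any of twin_centre, bench_loupe, green_stone from where it was at the start of the episode above 0.015 m).
It also fails if it takes over 46 s, if anything falls off the work surface, if the arm or the gripper's body presses on something with over 40 N, if the wrist force passes 120 N, or if a joint passes its speed limit or range.

## Working session

There is one attempt and no reset: what is moved stays moved. The work goes in short steps, Python scripts to look and compute and a shell command to move; the robot and the scene stay as the last step left them, time stands still between calls to the robot, and variables do not carry over. Pictures are saved under pics/ and viewed, and the job is handed in when it is done.

```bash
mkdir -p pics; ls; python3 - <<'E'
from bench import observe, read_camera
import cv2,json
print(observe())
for n in("scene","top"):
    c=read_camera(n); cv2.imwrite(f"pics/{n}0.png",c["image"][:,:,::-1])
    print(n,{k:(v.tolist() if hasattr(v,'tolist') else v) for k,v in c.items() if k!="image"})
E
```

```text
pics
{'time_s': 0.0, 'q': array([-1.19649349e+00,  4.94197963e-01,  1.34615517e+00,  1.30907171e-05,
        1.30248467e+00, -9.54662654e-02]), 'qd': array([ 6.46470534e-04,  1.47147126e-04,  4.60569393e-04, -6.41119520e-04,
        6.29291012e-04, -3.76960007e-05]), 'joint_efforts': array([-4.73987151e-03, -8.82158089e+01, -3.83871424e+01, -6.12505719e-04,
        1.01097653e-02,  4.95527433e-05]), 'tool_pos': array([ 0.28280763, -0.55691775,  0.21278293]), 'ee_rot': array([ 0.3701748 ,  0.60298404, -0.36963766,  0.60228636]), 'wrist_force': array([ 0.19424485, -0.824518  , -0.45628595]), 'moment': array([ 0.10768348, -0.05046479, -0.00823153]), 'grip_width': 0.9992424489961901}
scene {'fx': 572.7105420216486, 'fy': 572.7105420216486, 'cx': 322.3076633724181, 'cy': 237.1310863962022, 'k1': -0.07175601519854029, 'R': [[-0.563289123190639, -0.8260763906075878, 0.017411506995688875], [-0.5246650427045778, 0.34132326346955727, -0.7798878270484126], [0.6383039688572557, -0.44843753934659714, -0.6256770865597079]], 't': [0.4085849900406271, 0.3901123568694587, 1.0200188796023717]}
top {'fx': 452.3864296682634, 'fy': 452.3864296682634, 'cx': 317.362795840638, 'cy': 233.7688999489838, 'k1': 0.03119121264014197, 'R': [[0.018559911338078414, -0.9998092247931071, -0.006086354387363009], [-0.9968222498234992, -0.018032130995165162, -0.07759023462131441], [0.07746568238865575, 0.0075070813489065856, -0.9969667556050608]], 't': [0.08443541372503363, 0.5730481403031863, 1.038307110604278]}
```

View pics/scene0.png

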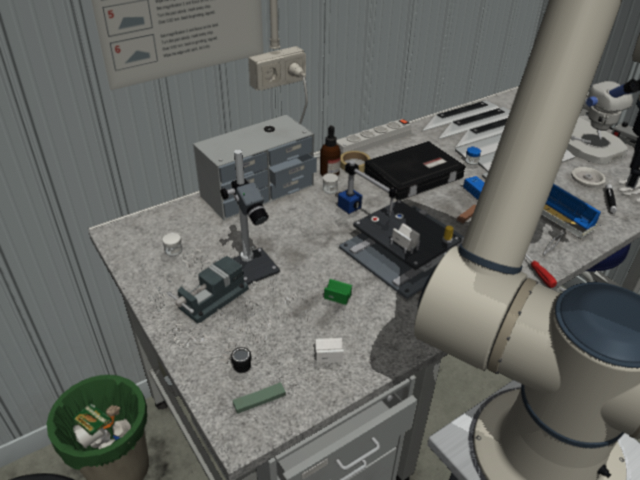

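View pics/top0.png

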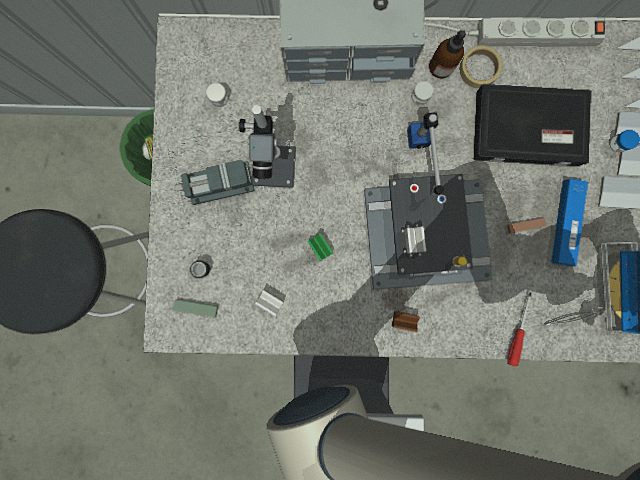

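The top view shows the slide table around (428,232), with the red dot at (414,188), the blue dot at (442,199), the knob at (460,262) and the work block at (415,238). The camera stand is at (265,150). I'll zoom in on these.

```bash
python3 - <<'E'
import cv2
t=cv2.imread("pics/top0.png"); s=cv2.imread("pics/scene0.png")
z=lambda im,x0,x1,y0,y1,k:cv2.resize(im[y0:y1,x0:x1],None,fx=k,fy=k,interpolation=cv2.INTER_CUBIC)
cv2.imwrite("pics/ta.png",z(t,360,500,100,295,3)[:600]); cv2.imwrite("pics/tb.png",z(t,225,315,90,200,5))
cv2.imwrite("pics/sa.png",z(s,330,480,155,300,4)); cv2.imwrite("pics/sb.png",z(s,205,305,140,290,4))
E
```

```text
(no output)
```

View pics/ta.png

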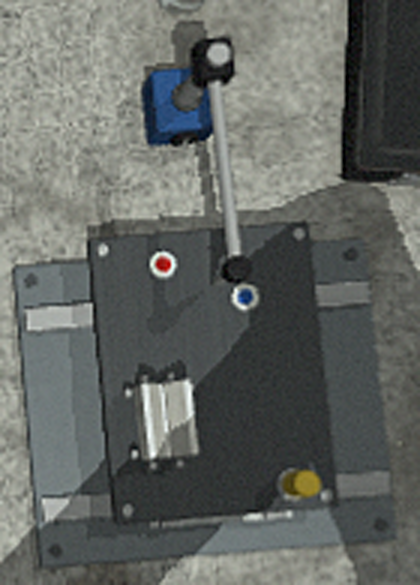

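View pics/tb.png

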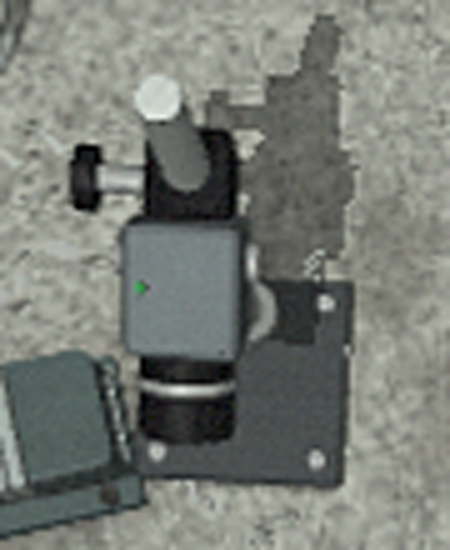

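View pics/sa.png

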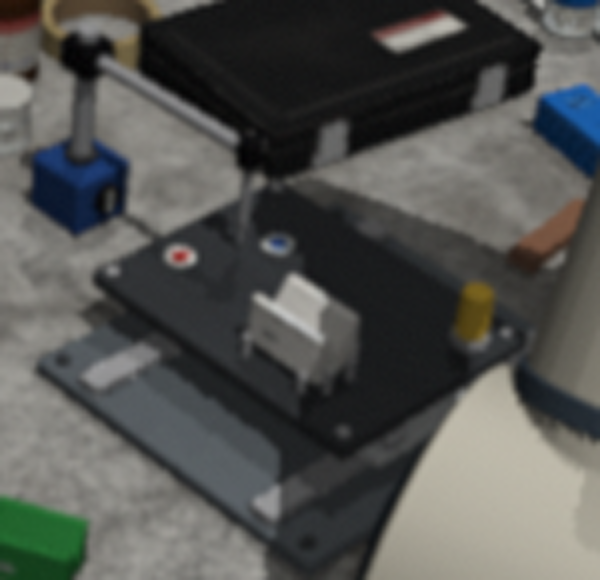

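View pics/sb.png

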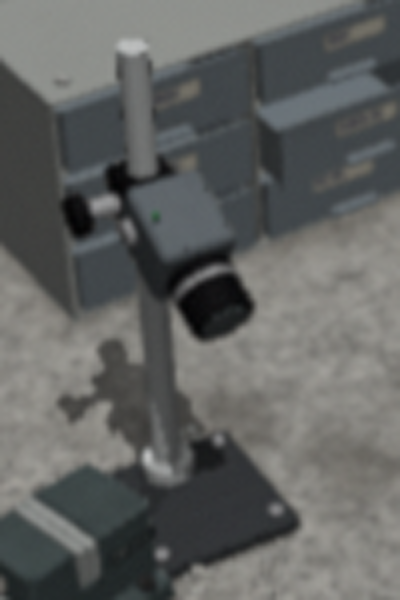

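```bash
cat > h.py <<'E'
import numpy as np,cv2
from scipy.optimize import least_squares
from scipy.spatial.transform import Rotation as Rn
def cal(c):
    return np.array([[c["fx"],0,c["cx"]],[0,c["fy"],c["cy"]],[0,0,1]]),np.array([c["k1"],0,0,0,0.]),np.array(c["R"]),np.array(c["t"])
def ray(c,px):
    K,D,R,t=cal(c)
    n=cv2.undistortPoints(np.array([[px]],float),K,D)[0,0]
    d=R.T@np.r_[n,1]; return -R.T@t,d/np.linalg.norm(d)
def plane(c,px,z):
    o,d=ray(c,px); return o+d*(z-o[2])/d[2]
def proj(c,P):
    K,D,R,t=cal(c); return cv2.projectPoints(np.array(P,float).reshape(-1,3),cv2.Rodrigues(R)[0],t,K,D)[0][:,0]
def tri(c1,p1,c2,p2):
    o1,d1=ray(c1,p1);o2,d2=ray(c2,p2)
    A=np.c_[d1,-d2]; s=np.linalg.lstsq(A,o2-o1,rcond=None)[0]
    a,b=o1+s[0]*d1,o2+s[1]*d2; return (a+b)/2,np.linalg.norm(a-b)
def blob(im,name,box):
    x0,x1,y0,y1=box; hsv=cv2.cvtColor(im,cv2.COLOR_RGB2HSV)
    H,S,V=[hsv[:,:,i].astype(int) for i in range(3)]
    m={"red":((H<10)|(H>170))&(S>130)&(V>80),"blue":(H>100)&(H<130)&(S>100)&(V>60),"yellow":(H>18)&(H<32)&(S>130)&(V>70)}[name]
    w=np.zeros(m.shape,bool); w[y0:y1,x0:x1]=1; m&=w
    n,l,st,ce=cv2.connectedComponentsWithStats(m.astype(np.uint8))
    i=1+st[1:,4].argmax(); return ce[i],st[i]
E
python3 - <<'E'
from h import *; from bench import read_camera
np.set_printoptions(precision=4,suppress=True)
t=read_camera("top");s=read_camera("scene")
P={}
for n,bt,bs in(("red",(400,425,175,200),(365,390,210,228)),("blue",(432,455,190,210),(392,408,205,224)),("yellow",(450,475,250,275),(440,460,222,245))):
    a,sa=blob(t["image"],n,bt);b,sb=blob(s["image"],n,bs)
    print(n,a,sa,b,sb,"top51",plane(t,a,.051),"sc51",plane(s,b,.051),"tri",tri(t,a,s,b))
# carrier corners/screws z=.05 in top (crop /3)
f=lambda x,y:(360+x/3,100+y/3)
for q in[(103,250),(300,233),(325,496),(126,511)]: print("screw",plane(t,f(*q),.05))
for q in[(18,265),(362,232),(396,540),(40,567)]: print("base",plane(t,f(*q),.012))
print("hub top", plane(t,f(236,268),.128),"tip scene",plane(s,(330+240/4,155+245/4),.058))
g=lambda x,y:(225+x/5,90+y/5); k=lambda x,y:(205+x/4,140+y/4)
print("coltop",plane(t,g(158,97),.312),plane(s,k(132,46),.312),tri(t,g(158,97),s,k(132,46)))
for q in[(352,282),(345,486),(138,482)]: print("camplate",plane(t,g(*q),.012))
for q in[(158,452),(317,459),(326,302)]: print("cscrew t",plane(t,g(*q),.012))
for q in[(162,553),(275,511),(219,438)]: print("cscrew s",plane(s,k(*q),.012))
for q in[(300,520)]: print("platecorner s",plane(s,k(*q),.012))
E
```

```text
red [414.  187.5] [412 186   5   4  16] [374.5 218.5] [374 218   2   2   4] top51 [ 0.6796 -0.1249  0.051 ] sc51 [ 0.6759 -0.1283  0.051 ] tri (array([ 0.6782, -0.127 ,  0.0503]), np.float64(0.004958819325104038))
blue [441.4 198.4] [440 197   4   4  15] [399.   215.25] [398 215   3   2   4] top51 [ 0.6554 -0.1873  0.051 ] sc51 [ 0.6522 -0.1909  0.051 ] tri (array([ 0.654 , -0.1893,  0.0505]), np.float64(0.004803835439523766))
yellow [460.4177 260.7975] [454 257  13   9  79] [448.5579 232.4632] [444 226   9  14  95] top51 [ 0.5138 -0.2296  0.051 ] sc51 [ 0.528  -0.2492  0.051 ] tri (array([ 0.5117, -0.2252,  0.0719]), np.float64(0.00508611135732535))
screw [ 0.6887 -0.08    0.05  ]
screw [ 0.7042 -0.23    0.05  ]
screw [ 0.5039 -0.2476  0.05  ]
screw [ 0.4897 -0.0984  0.05  ]
base [ 0.6829 -0.0189  0.012 ]
base [ 0.7137 -0.2904  0.012 ]
base [ 0.4714 -0.3143  0.012 ]
base [ 0.4449 -0.0385  0.012 ]
hub top [ 0.6623 -0.1611  0.128 ] tip scene [ 0.6547 -0.1617  0.058 ]
coltop [0.7636 0.2023 0.312 ] [0.7593 0.2014 0.312 ] (array([0.763 , 0.2012, 0.3107]), np.float64(0.0030993896351925844))
camplate [0.7817 0.1517 0.012 ]
camplate [0.6827 0.1528 0.012 ]
camplate [0.6828 0.2517 0.012 ]
cscrew t [0.6975 0.2426 0.012 ]
cscrew t [0.6955 0.1665 0.012 ]
cscrew t [0.7718 0.1639 0.012 ]
cscrew s [0.6965 0.2394 0.012 ]
cscrew s [0.6921 0.1647 0.012 ]
cscrew s [0.7703 0.1592 0.012 ]
platecorner s [0.6769 0.1563 0.012 ]
```

```bash
python3 - <<'E'
import cv2
t=cv2.imread("pics/top0.png"); s=cv2.imread("pics/scene0.png")
z=lambda im,x0,x1,y0,y1,k:cv2.resize(im[y0:y1,x0:x1],None,fx=k,fy=k,interpolation=cv2.INTER_CUBIC)
a=z(t,240,290,130,185,10);b=z(s,230,275,180,230,11)
cv2.imwrite("pics/lens_t.png",cv2.convertScaleAbs(a,alpha=1.8,beta=10)); cv2.imwrite("pics/lens_s.png",cv2.convertScaleAbs(b,alpha=1.8,beta=10))
E
```

```text
(no output)
```

View pics/lens_t.png

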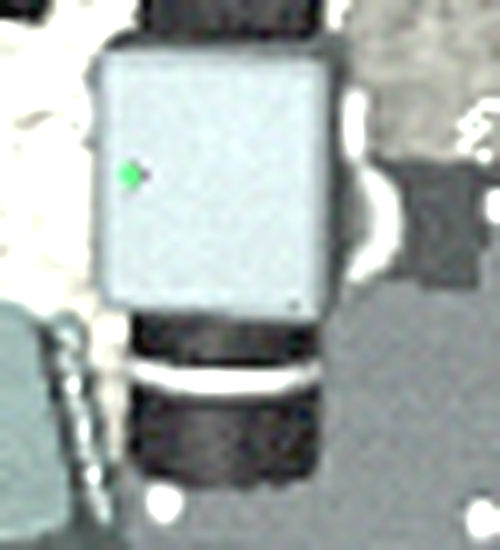

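View pics/lens_s.png

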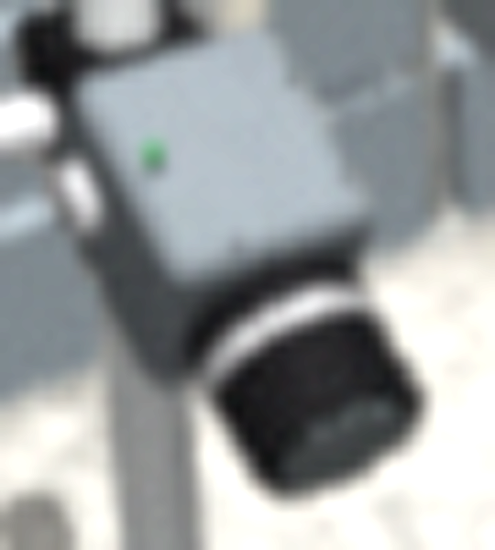

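The zooms show the lens front at about (262.4,177.1) in top and (261.2,219.8) in scene. The camera body's top face and the silver ring are also clear, so I'll triangulate all of these and take a closer look at the pin tip.

```bash
python3 - <<'E'
from h import *; from bench import read_camera
np.set_printoptions(precision=4,suppress=True)
t=read_camera("top");s=read_camera("scene")
T=lambda x,y:(240+(x-4.5)/10,130+(y-4.5)/10); S=lambda x,y:(230+(x-5)/11,180+(y-5)/11)
C={}
for n,a,b in[("front",(224,471),(343,438)),("ring",(226,361),(285,333)),("bBL",(105,50),(75,90)),("bBR",(330,50),(275,35)),("bFR",(328,310),(370,210)),("bFL",(105,305),(185,280)),("led",(130,175),(152,157))]:
    C[n],e=tri(t,T(*a),s,S(*b)); print(n,C[n],round(e,4))
def sl(d): d=d/np.linalg.norm(d); return np.degrees([np.arcsin(d[2]),np.arctan2(d[1],d[0])])
print("slope/yaw ring-front",sl(C["ring"]-C["front"]),"body",sl(C["bBL"]-C["bFL"]),sl(C["bBR"]-C["bFR"]))
bt=(C["bBL"]+C["bBR"]+C["bFR"]+C["bFL"])/4; print(bt)
print("hub", tri(t,(360+236/3,100+268/3),s,(330+252/4,155+150/4)))
import cv2
for c,n,b in((t,"t",(400,460,160,215)),(s,"s",(365,412,180,230))):
    x0,x1,y0,y1=b; cv2.imwrite(f"pics/pin_{n}.png",cv2.convertScaleAbs(cv2.resize(c["image"][y0:y1,x0:x1,::-1],None,fx=11,fy=11,interpolation=cv2.INTER_CUBIC),alpha=1.6,beta=10))
E
```

```text
front [0.6697 0.205  0.1891] 0.0032
ring [0.6899 0.2046 0.2018] 0.0006
bBL [0.74   0.2232 0.2384] 0.0031
bBR [0.7405 0.1796 0.2359] 0.0061
bFR [0.6956 0.1821 0.2197] 0.0023
bFL [0.6953 0.2245 0.2197] 0.0039
led [0.7173 0.2185 0.2337] 0.0031
slope/yaw ring-front [32.1179 -1.2888] body [22.7277 -1.6879] [19.8212 -3.0978]
[0.7178 0.2023 0.2284]
hub (array([ 0.6602, -0.1636,  0.1281]), np.float64(0.006521425161279116))
```

View pics/pin_t.png

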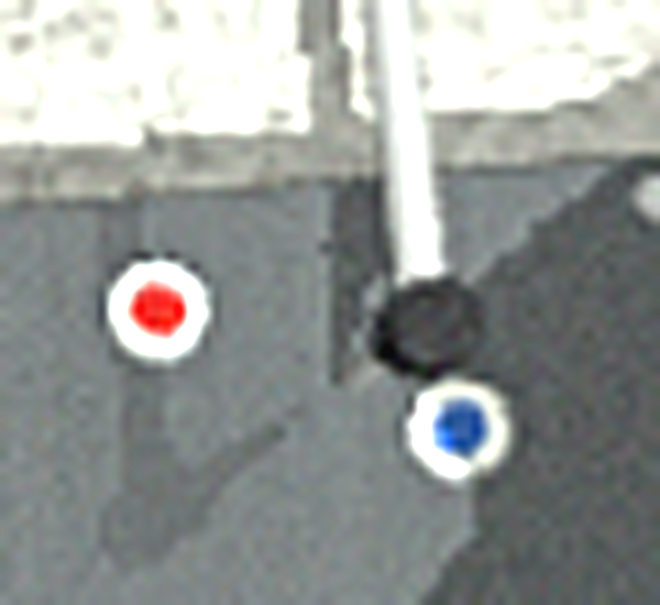

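View pics/pin_s.png

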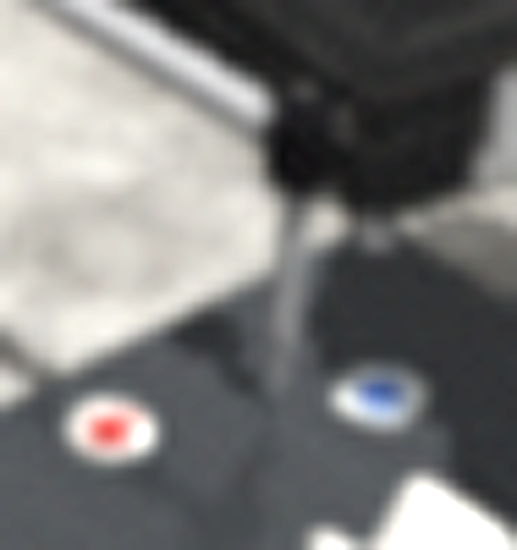

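```bash
python3 - <<'E'
from h import *; from bench import read_camera
np.set_printoptions(precision=4,suppress=True)
t=read_camera("top");s=read_camera("scene")
T=lambda x,y:(400+(x-5)/11,160+(y-5)/11); S=lambda x,y:(365+(x-5)/11,180+(y-5)/11)
rT,bT=plane(t,T(158,310),.051),plane(t,T(460,428),.051)
rS,bS=plane(s,S(111,430),.051),plane(s,S(377,397),.051)
tip=plane(s,S(278,397),.058)
print("dots",rT,bT,rS,bS); print("scene tip-red",tip-rS,"tip-blue",tip-bS)
h=plane(t,T(430,325),.128); print("top hub-red",h-rT,h-bT)
# vertical line through tip in scene: pixel at z=.128
for p in((300,160),(278,397)):
  for z0 in(.128,.058):
    P=plane(s,S(*p),z0); 
    for z in(.058,.11,.128): 
        q=proj(s,[P[0],P[1],z])[0]; print(p,z0,z,(q-[365,180])*11+5)
E
```

```text
dots [ 0.6791 -0.1247  0.051 ] [ 0.6553 -0.1872  0.051 ] [ 0.6753 -0.1282  0.051 ] [ 0.6512 -0.1894  0.051 ]
scene tip-red [-0.0183 -0.0348  0.007 ] tip-blue [0.0058 0.0264 0.007 ]
top hub-red [-0.0163 -0.0363  0.077 ] [0.0075 0.0262 0.077 ]
(300, 160) 0.128 0.058 [272.3487 407.1216]
(300, 160) 0.128 0.11 [292.7477 224.9532]
(300, 160) 0.128 0.128 [300. 160.]
(300, 160) 0.058 0.058 [300. 160.]
(300, 160) 0.058 0.11 [319.7755 -17.6208]
(300, 160) 0.058 0.128 [326.7931 -80.8328]
(278, 397) 0.128 0.058 [249.4611 649.3881]
(278, 397) 0.128 0.11 [270.5048 463.4289]
(278, 397) 0.128 0.128 [278. 397.]
(278, 397) 0.058 0.058 [278. 397.]
(278, 397) 0.058 0.11 [298.4744 215.0109]
(278, 397) 0.058 0.128 [305.7529 150.1269]
```

```bash
cat >> h.py <<'E'
np.set_printoptions(precision=4,suppress=True)
def turn(Rt):
    from bench import observe
    o=observe(); R0=Rn.from_quat(o["ee_rot"]); out=[]
    for sgn in(1,-1):
        Rt2=Rt@np.diag([1,sgn,sgn]); v=(Rn.from_matrix(Rt2)*R0.inv()).as_rotvec(); out.append((np.linalg.norm(v),v))
    return o,out
def frame(x,z):
    x=x/np.linalg.norm(x); z=z-x*(x@z); z/=np.linalg.norm(z); return np.c_[x,np.cross(z,x),z]
E
python3 - <<'E'
from h import *
a=np.radians(5.3)
o,out=turn(frame(np.array([0,0,-1.]),np.array([-np.sin(a),np.cos(a),0])))
print(Rn.from_quat(o["ee_rot"]).as_matrix(), [(x,y,y/.12) for x,y in out])
print((np.array([.511,-.223,.2])-o["tool_pos"])/.5)
E
```

```text
[[-0.0001  0.8916  0.4527]
 [ 0.0002  0.4527 -0.8916]
 [-1.     -0.     -0.0002]] [(np.float64(2.7642687822852294), array([ 0.0001, -0.0002,  2.7643]), array([ 0.0007, -0.002 , 23.0356])), (np.float64(0.3773239140402357), array([-0.0002, -0.0001, -0.3773]), array([-0.0014, -0.0005, -3.1444]))]
[ 0.4561  0.6684 -0.0266]
```

```bash
python3 -m handwheel '[[0.04,0.06,0,0,0,-0.32,0],[0.046,0.068,0,0,0,-0.32,0],[0.046,0.068,0,0,0,-0.32,0],[0.046,0.068,0,0,0,-0.32,0],[0.046,0.068,0,0,0,-0.32,0]]' 40; python3 -m handwheel '[[0.046,0.068,0,0,0,-0.31,0],[0.046,0.068,0,0,0,-0.31,0],[0.046,0.068,0,0,0,-0.31,0],[0.046,0.068,0,0,0,-0.31,0],[0.046,0.068,0,0,0,-0.31,0]]' 40
python3 - <<'E'
from h import *
a=np.radians(5.3)
o,out=turn(frame(np.array([0,0,-1.]),np.array([-np.sin(a),np.cos(a),0])))
print(o["time_s"],o["q"],o["tool_pos"],[y/.12 for x,y in out],(np.array([.511,-.223,.082])-o["tool_pos"])/.5)
from bench import read_camera
for n in("scene","top"): cv2.imwrite(f"pics/{n}1.png",read_camera(n)["image"][:,:,::-1])
E
```

```text
time_s: 0.9
tool_pos: [0.3956, -0.3899, 0.2135]
ee_rot: [0.426, 0.564, -0.426, 0.564]
wrist_force: [0.6, -0.1, -0.0]
grip_width: 0.997
time_s: 1.4
tool_pos: [0.5107, -0.2198, 0.2135]
ee_rot: [0.477, 0.522, -0.477, 0.522]
wrist_force: [0.1, 0.3, -0.3]
grip_width: 1.0
1.4 [-0.5138  0.3964  1.5177 -0.      1.2272  0.9668] [ 0.5107 -0.2198  0.2135] [array([  0.003 ,  -0.0023, -26.1612]), array([0.0015, 0.0019, 0.0188])] [ 0.0006 -0.0064 -0.263 ]
```

```bash
python3 - <<'E'
import cv2
t=cv2.imread("pics/top1.png"); s=cv2.imread("pics/scene1.png")
cv2.imwrite("pics/j1.png",cv2.hconcat([cv2.resize(t[150:350,340:540],(400,400)),cv2.resize(s[130:330,330:530],(400,400))]))
E
```

```text
(no output)
```

View pics/j1.png

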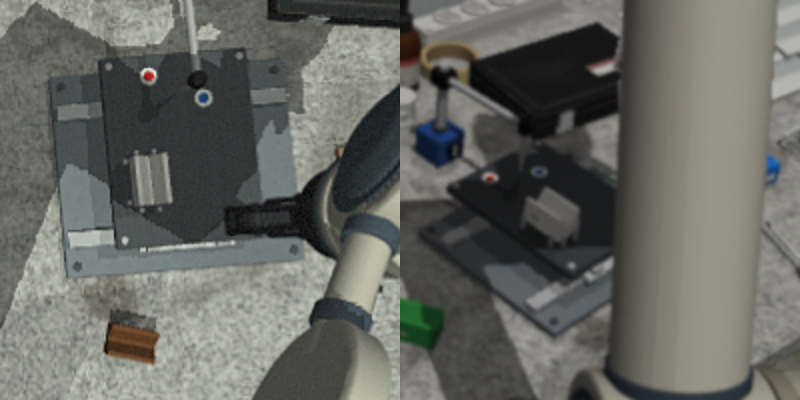

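Both dots and the pin stay visible in the top view (left half) while the hand hides the knob. Next I descend and close on the knob.

```bash
python3 -m handwheel '[[0,-0.006,-0.05,0,0,0,0],[0,0,-0.06,0,0,0,0],[0,0,-0.06,0,0,0,0],[0,0,-0.05,0,0,0,0],[0,0,-0.03,0,0,0,0]]' 60; python3 -m handwheel '[[0,0,-0.013,0,0,0,0],[0,0,0,0,0,0,0],[0,0,0,0,0,0,0.7],[0,0,0,0,0,0,1],[0,0,0,0,0,0,1]]' 60;  python3 -m handwheel '[[0,0,0,0,0,0,1],[0,0,0,0,0,0,1],[0,0,0,0,0,0,1],[0,0,0,0,0,0,1],[0,0,0,0,0,0,1]]' 60
cat > dots.py <<'E'
from h import *; from bench import read_camera,observe
import sys
o=observe(); print(o["time_s"],o["tool_pos"],o["wrist_force"],o["grip_width"])
t=read_camera("top"); im=t["image"]; 
cv2.imwrite(f"pics/top_{sys.argv[1]}.png",im[:,:,::-1])
g=im[150:230,385:480,::-1]; cv2.imwrite(f"pics/z_{sys.argv[1]}.png",cv2.convertScaleAbs(cv2.resize(g,None,fx=7,fy=7,interpolation=cv2.INTER_CUBIC),alpha=1.5,beta=10))
for n in("red","blue"):
    try:
        a,st=blob(im,n,(385,480,160,225)); print(n,a,st,plane(t,a,.051))
    except Exception as e: print(n,e)
E
python3 dots.py 2
```

```text
time_s: 2.0
tool_pos: [0.5089, -0.2244, 0.0865]
ee_rot: [0.476, 0.523, -0.477, 0.522]
wrist_force: [0.7, 1.1, 0.7]
grip_width: 1.001
time_s: 2.5
tool_pos: [0.5103, -0.2245, 0.0826]
ee_rot: [0.477, 0.522, -0.476, 0.523]
wrist_force: [0.8, -0.8, -0.0]
grip_width: 0.514
time_s: 3.0
tool_pos: [0.5099, -0.2243, 0.0818]
ee_rot: [0.477, 0.522, -0.477, 0.522]
wrist_force: [-0.6, -0.7, 0.6]
grip_width: 0.001
3.0 [ 0.5099 -0.2243  0.0818] [-0.6046 -0.7425  0.6117] 0.0011159772920750588
red [414.  187.5] [412 186   5   4  16] [ 0.6796 -0.1249  0.051 ]
blue [441.4 198.4] [440 197   4   4  15] [ 0.6554 -0.1873  0.051 ]
```

View pics/z_2.png

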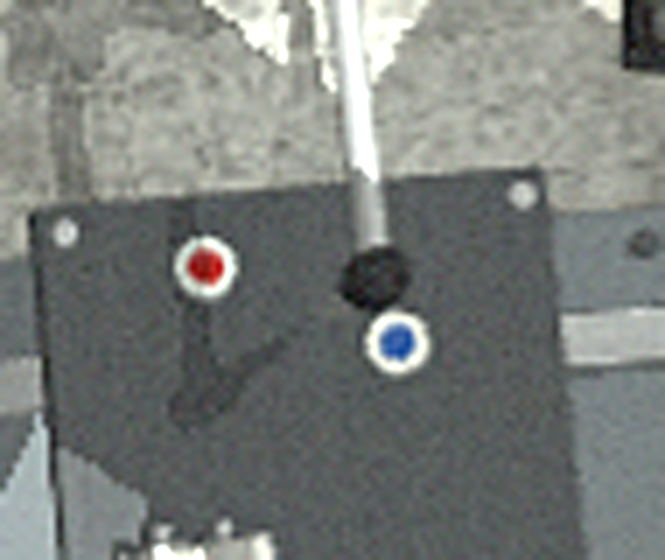

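The jaws shut on nothing (width 0) and the dots didn't move, so the knob wasn't between the pads. I'll look at where it is.

```bash
python3 - <<'E'
from h import *; from bench import read_camera
t=read_camera("top");s=read_camera("scene")
a=cv2.resize(t["image"][200:320,400:520],(400,400),interpolation=cv2.INTER_CUBIC); b=cv2.resize(s["image"][150:310,350:510],(400,400),interpolation=cv2.INTER_CUBIC)
cv2.imwrite("pics/j2.png",cv2.hconcat([a,b])[:,:,::-1])
print(proj(t,[.511,-.223,.09]),proj(t,[.511,-.223,.056]),proj(s,[.511,-.223,.09]),proj(s,[.511,-.223,.056]))
E
```

```text
[[462.9079 261.702 ]] [[458.1364 261.9418]] [[448.1703 227.1547]] [[446.0508 238.0289]]
```

View pics/j2.png

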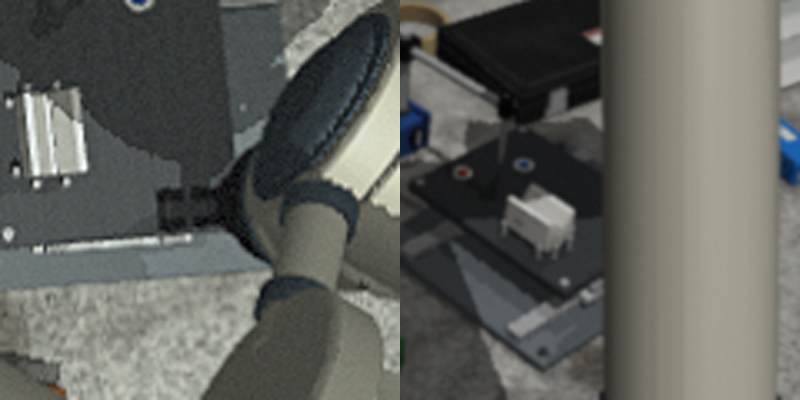

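```bash
python3 - <<'E'
import cv2
t=cv2.imread("pics/top0.png"); cv2.imwrite("pics/knob0.png",cv2.convertScaleAbs(cv2.resize(t[235:285,425:485],None,fx=10,fy=10,interpolation=cv2.INTER_CUBIC),alpha=1.6))
E
```

```text
(no output)
```

View pics/knob0.png

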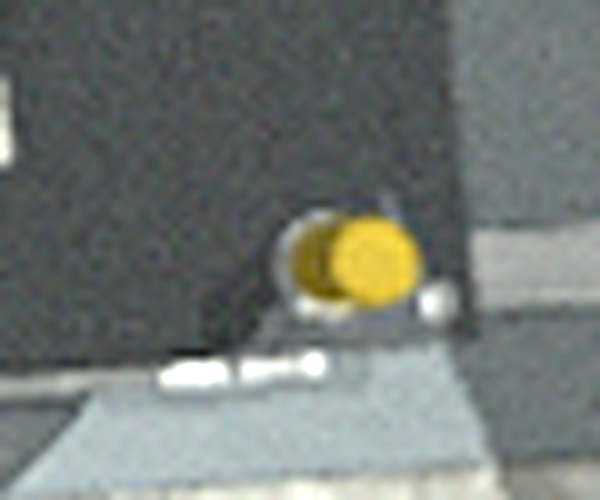

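```bash
python3 - <<'E'
from h import *; from bench import read_camera
t=read_camera("top")
im=t["image"][235:285,430:490,::-1]
cv2.imwrite("pics/k3.png",cv2.convertScaleAbs(cv2.resize(im,None,fx=12,fy=12,interpolation=cv2.INTER_CUBIC),alpha=2.2,beta=15))
for y in(-.2243,-.21,-.2,-.1953):
  print(y,[(proj(t,[.5,y,z])[0]-[430,235])*12+5 for z in(.063,.1)])
E
```

```text
-0.2243 [array([361.5724, 387.1401]), array([425.3075, 386.2125])]
-0.21 [array([284.0566, 385.604 ]), array([344.8014, 384.6143])]
-0.2 [array([229.8961, 384.5334]), array([288.5546, 383.5006])]
-0.1953 [array([204.4534, 384.0313]), array([262.1329, 382.9783])]
```

View pics/k3.png

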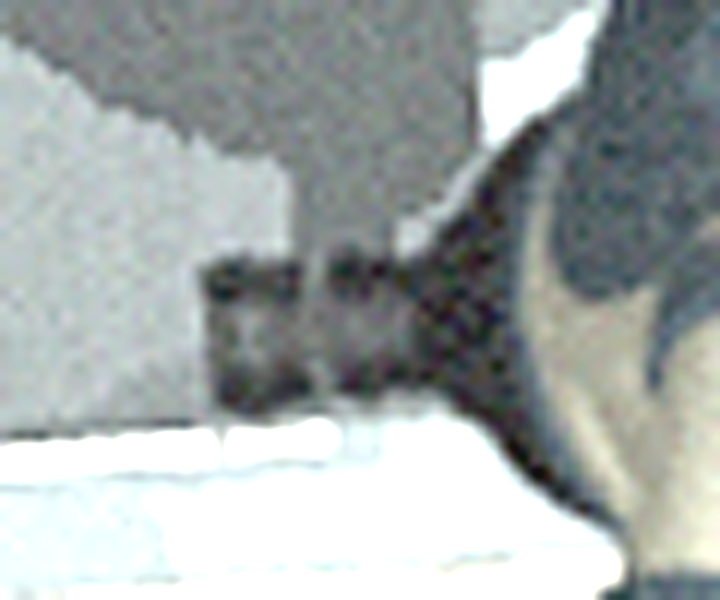

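The finger edges in the picture suit a gripped knob, even though the width reads 0. I'll test it with a small −y move toward the red-dot position.

```bash
python3 -m handwheel '[[0,-0.01,0,0,0,0,1],[0,-0.01,0,0,0,0,1],[0,0,0,0,0,0,1],[0,0,0,0,0,0,1],[0,0,0,0,0,0,1]]' 60; python3 dots.py 3
```

```text
time_s: 3.7
tool_pos: [0.5099, -0.2343, 0.0818]
ee_rot: [0.477, 0.522, -0.477, 0.522]
wrist_force: [-0.4, -0.2, 0.5]
grip_width: 0.004
3.7 [ 0.5099 -0.2343  0.0818] [-0.3975 -0.1985  0.5444] 0.0044984668826859526
red [414.  187.5] [412 186   5   4  16] [ 0.6796 -0.1249  0.051 ]
blue [441.4 198.4] [440 197   4   4  15] [ 0.6554 -0.1873  0.051 ]
```

```bash
python3 - <<'E'
from h import *; from bench import read_camera
t=read_camera("top");s=read_camera("scene")
im=t["image"][225:295,425:505,::-1]
cv2.imwrite("pics/k4.png",cv2.convertScaleAbs(cv2.resize(im,None,fx=8,fy=8,interpolation=cv2.INTER_CUBIC),alpha=2.0,beta=15))
im=s["image"][180:290,400:540,::-1]
cv2.imwrite("pics/k4s.png",cv2.convertScaleAbs(cv2.resize(im,None,fx=5,fy=5,interpolation=cv2.INTER_CUBIC),alpha=1.4,beta=15))
print(-np.array(t["R"]).T@t["t"])
E
```

```text
[0.4892 0.087  1.0801]
```

View pics/k4.png

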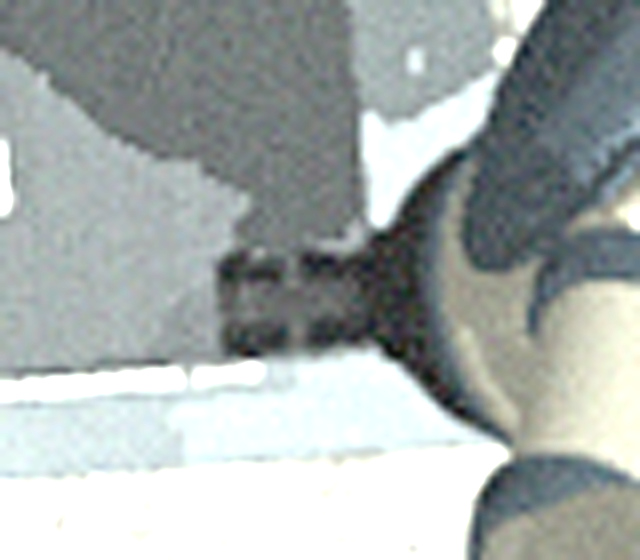

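View pics/k4s.png

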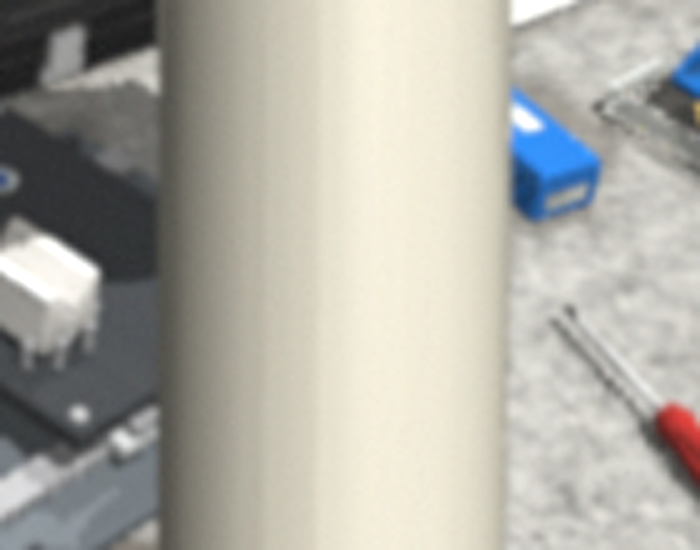

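```bash
python3 -m handwheel '[[0,0,0.04,0,0,0,1],[0,0,0.05,0,0,0,1],[0,0,0.05,0,0,0,0.5],[0,0,0.02,0,0,0,0],[0,-0.08,0,0,0,0,0]]' 60; python3 - <<'E'
from h import *; from bench import read_camera
t=read_camera("top");s=read_camera("scene")
im=t["image"][225:295,425:505,::-1]
cv2.imwrite("pics/k5.png",cv2.convertScaleAbs(cv2.resize(im,None,fx=8,fy=8,interpolation=cv2.INTER_CUBIC),alpha=2.0,beta=15))
E
```

```text
time_s: 4.35
tool_pos: [0.5105, -0.2717, 0.1633]
ee_rot: [0.476, 0.523, -0.475, 0.523]
wrist_force: [-0.0, 0.2, -1.0]
grip_width: 0.51
```

View pics/k5.png

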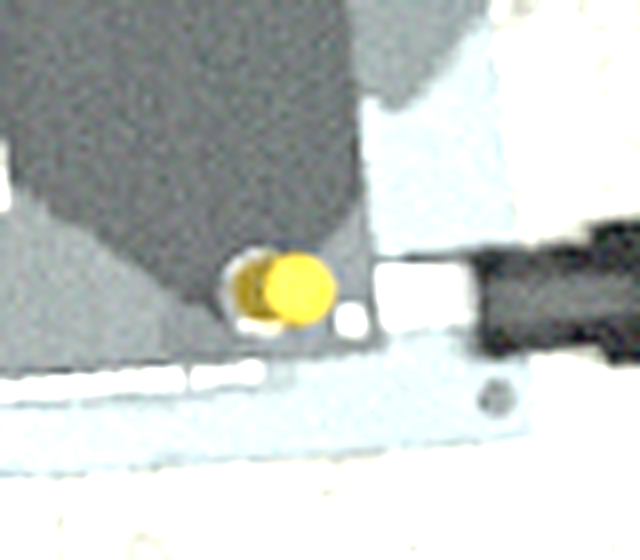

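```bash
python3 - <<'E'
from h import *; from bench import read_camera,observe
t=read_camera("top"); o=observe(); print(o["tool_pos"],o["grip_width"],o["q"])
for y in(-.2355,-.222): print([proj(t,[.51,y,z])[0] for z in(.12,.144,.163)])
cv2.imwrite("pics/k6.png",cv2.resize(t["image"][200:340,420:640,::-1],None,fx=3.6,fy=3.6,interpolation=cv2.INTER_CUBIC))
# tool axes / joint6 position check
print(proj(t,o["tool_pos"]))
E
```

```text
[ 0.5099 -0.2757  0.1615] 0.7666878619999585 [-0.5987  0.4852  1.5236 -0.0002  1.1324  0.8821]
[array([473.3954, 262.0693]), array([477.3577, 261.8939]), array([480.6435, 261.7485])]
[array([466.9265, 261.9424]), array([470.7189, 261.7635]), array([473.8636, 261.6153])]
[[500.6108 262.2254]]
```

View pics/k6.png

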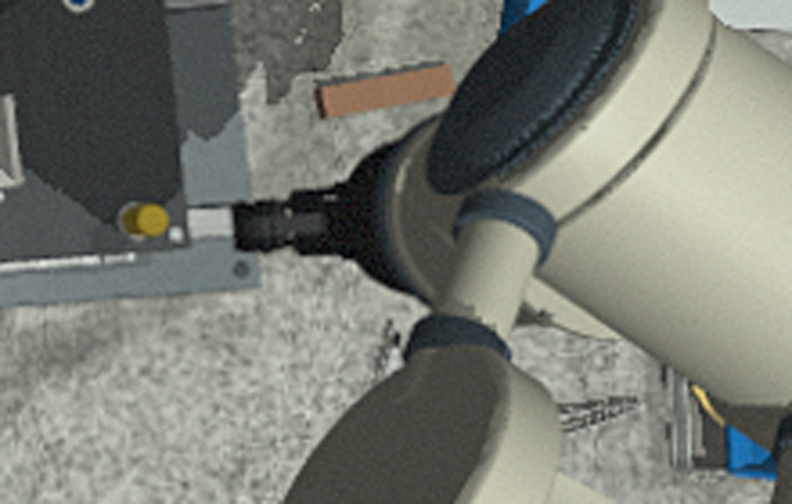

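```bash
python3 -m handwheel '[[-0.02,0.02,0.04,0,0,0,1],[-0.03,0.07,0.03,0,0,0,1],[-0.03,0.08,0.01,0,0,0,1],[-0.03,0.08,0,0,0,0,1],[-0.03,0.08,0,0,0,0,1]]' 60;python3 -m handwheel '[[-0.03,0.08,0,0,0,0,1],[-0.01,0.08,0,0,0,0,1],[0,0.06,0,0,0,0,1],[0,0,0,0,0,0,1],[0,0,0,0,0,0,1]]' 60; python3 - <<'E'
from h import *; from bench import read_camera,observe
t=read_camera("top");s=read_camera("scene");o=observe()
print(o["tool_pos"],o["grip_width"])
for n,c in(("t",t),("s",s)):
    for d in(0,.019): 
        p=proj(c,o["tool_pos"]-[0,0,d])[0]; print(n,d,p)
    x,y=p.astype(int); im=c["image"][y-40:y+40,x-50:x+50,::-1]; print(x-50,y-40)
    cv2.imwrite(f"pics/hand_{n}.png",cv2.convertScaleAbs(cv2.resize(im,None,fx=6,fy=6,interpolation=cv2.INTER_CUBIC),alpha=1.6,beta=10))
E
```

```text
time_s: 5.0
tool_pos: [0.4387, -0.1074, 0.2015]
ee_rot: [0.477, 0.523, -0.477, 0.522]
wrist_force: [0.9, 0.6, -0.2]
grip_width: 0.006
time_s: 5.5
tool_pos: [0.4195, 0.0015, 0.2016]
ee_rot: [0.476, 0.523, -0.476, 0.523]
wrist_force: [-0.5, -0.8, 0.2]
grip_width: 0.001
[0.4198 0.0004 0.2016] -0.0006641501038235926
t 0 [364.5472 306.1036]
t 0.019 [363.599  305.3109]
313 265
s 0 [408.5941 243.395 ]
s 0.019 [407.5596 250.5512]
357 210
```

View pics/hand_t.png

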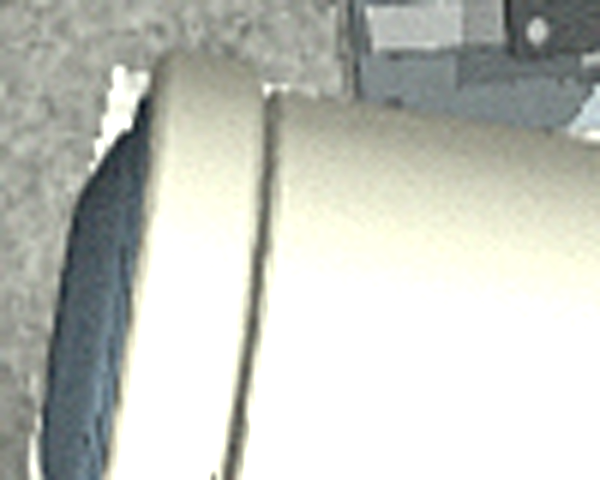

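View pics/hand_s.png

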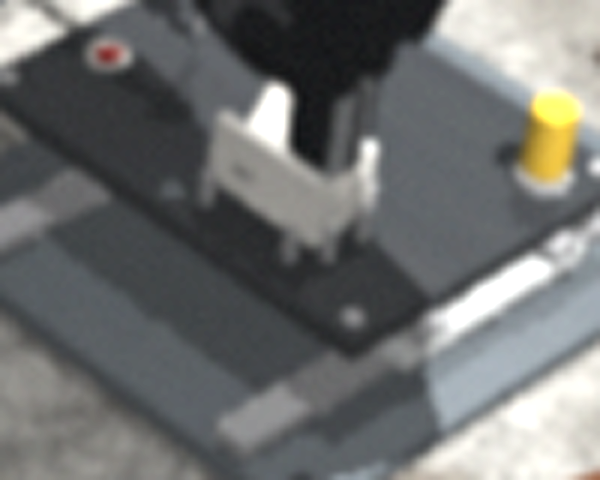

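```bash
python3 - <<'E'
from h import *; from bench import read_camera,observe
t=read_camera("top");s=read_camera("scene")
cv2.imwrite("pics/hs.png",cv2.convertScaleAbs(cv2.resize(s["image"][130:280,330:530,::-1],None,fx=4,fy=4,interpolation=cv2.INTER_CUBIC),alpha=1.8,beta=20))
cv2.imwrite("pics/hs2.png",cv2.convertScaleAbs(cv2.resize(s["image"][205:255,385:435,::-1],None,fx=12,fy=12,interpolation=cv2.INTER_CUBIC),alpha=2.5,beta=20))
cv2.imwrite("pics/ht.png",t["image"][:,:,::-1])
E
```

```text
(no output)
```

View pics/hs.png

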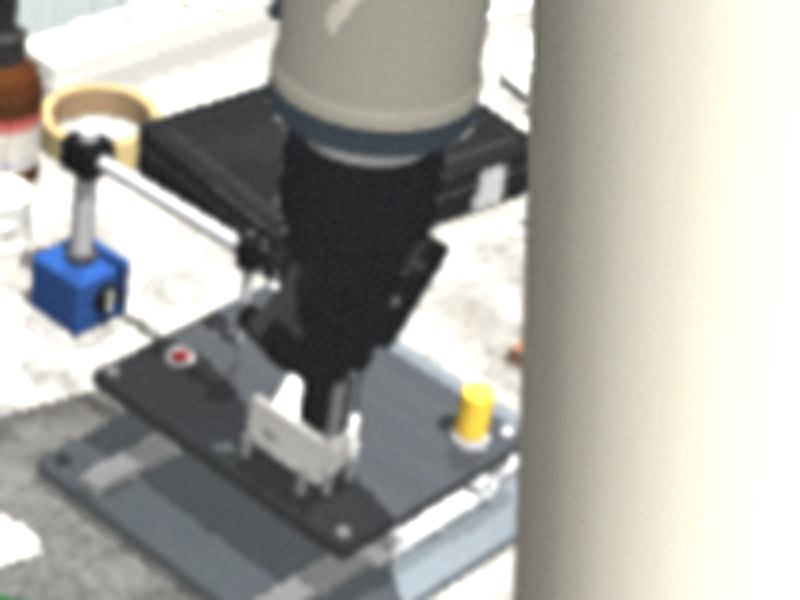

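View pics/hs2.png

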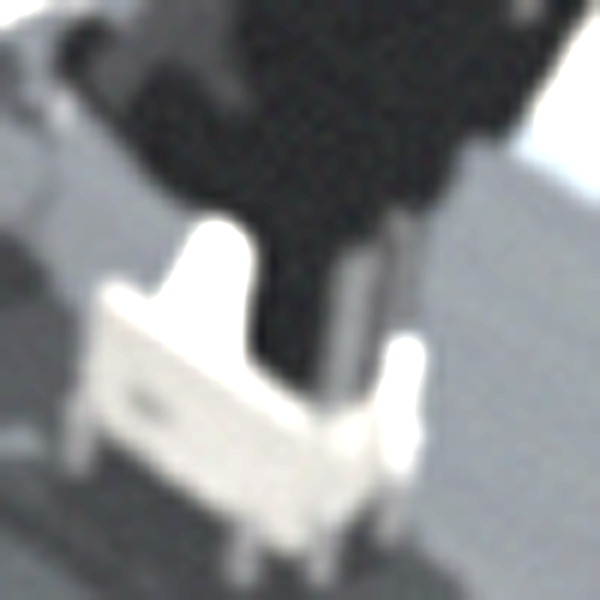

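View pics/ht.png

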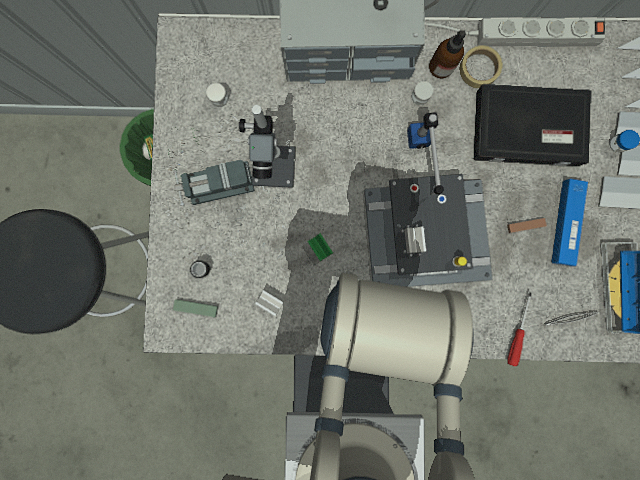

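The scene view shows the shut finger tips at about (412.6,236). The reported TCP predicts (407.6,250.6), so the tips look about 35–40 mm higher than assumed. I'll move to a spot both cameras can see and triangulate the tips.

```bash
python3 -m handwheel '[[0.04,0.02,0.01,0,0,0,1],[0.07,0.04,0.01,0,0,0,1],[0.07,0.04,0.01,0,0,0,1],[0.06,0.02,0.01,0,0,0,1],[0,0,0,0,0,0,1]]' 60; python3 - <<'E'
from h import *; from bench import read_camera,observe
o=observe(); t=read_camera("top");s=read_camera("scene");o2=observe()
print(o["tool_pos"],o2["tool_pos"],o["q"])
print(np.degrees(Rn.from_quat(o["ee_rot"]).as_euler("zyx")),Rn.from_quat(o["ee_rot"]).as_matrix()[:,0])
for n,c in(("t",t),("s",s)):
    for d in(0,.019): print(n,d,proj(c,o["tool_pos"]-[0,0,d])[0])
a=cv2.resize(t["image"][200:320,270:430,::-1],None,fx=5,fy=5,interpolation=cv2.INTER_CUBIC)
cv2.imwrite("pics/h3t.png",cv2.convertScaleAbs(a,alpha=1.6,beta=20))
a=cv2.resize(s["image"][130:250,300:460,::-1],None,fx=5,fy=5,interpolation=cv2.INTER_CUBIC)
cv2.imwrite("pics/h3s.png",cv2.convertScaleAbs(a,alpha=1.6,beta=20))
E
```

```text
time_s: 6.2
tool_pos: [0.5437, 0.061, 0.2221]
ee_rot: [0.477, 0.522, -0.476, 0.523]
wrist_force: [-0.4, -0.9, 0.6]
grip_width: -0.005
[0.5437 0.061  0.2221] [0.5401 0.0602 0.2213] [0.0025 0.374  1.5292 0.0002 1.2358 1.4815]
[-89.8541   5.2516  89.9989] [ 0.0025  0.0002 -1.    ]
t 0 [334.292  240.4956]
t 0.019 [333.9865 241.1098]
s 0 [348.915 214.492]
s 0.019 [348.4996 221.7094]
```

View pics/h3t.png

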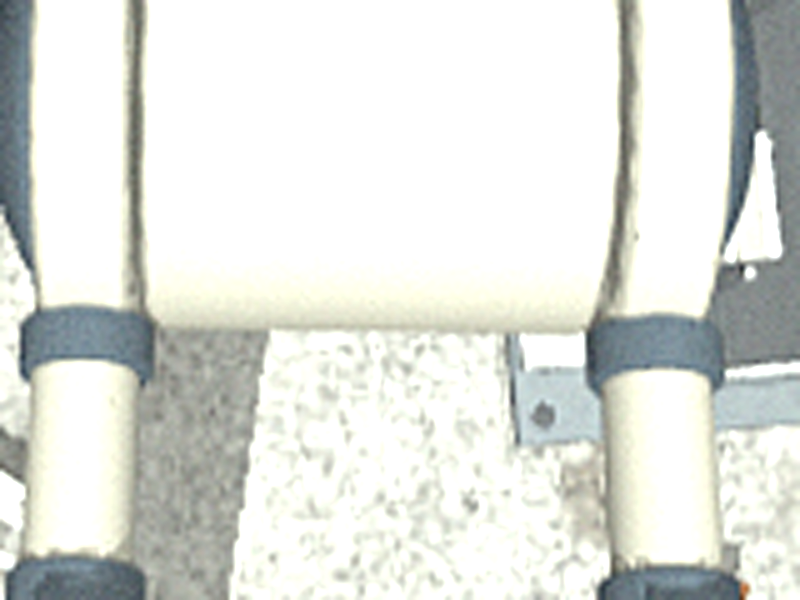

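View pics/h3s.png

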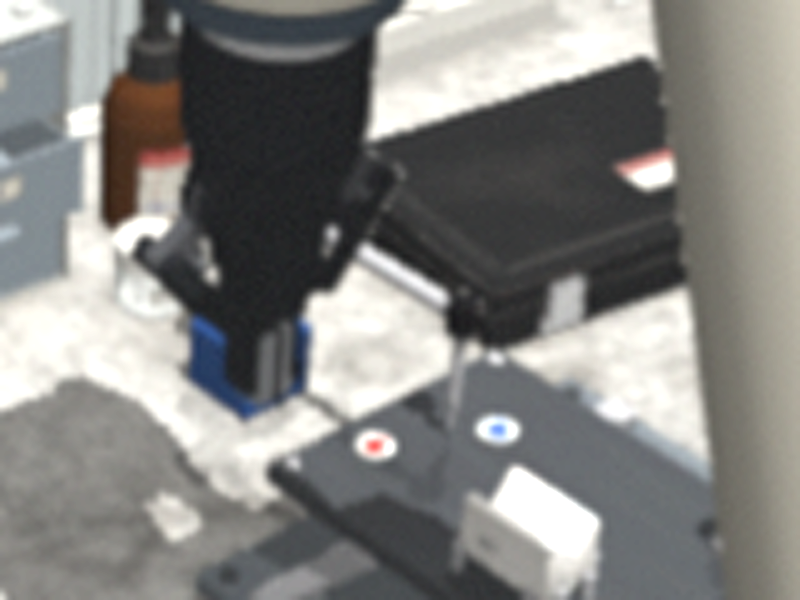

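Again the tips, at px (352,208), sit about 36 mm above the prediction. So the real grasp point is about 36 mm higher than the reported TCP. I'll go back to the knob and descend 36 mm deeper, watching the force.

```bash
python3 -m handwheel '[[-0.02,-0.04,0,0,0,0,0],[-0.02,-0.08,0,0,0,0,0],[-0.02,-0.08,-0.02,0,0,0,0],[0,-0.08,-0.03,0,0,0,0],[0,-0.08,-0.05,0,0,0,0]]' 60; python3 -m handwheel '[[0,-0.08,-0.05,0,0,0,0],[0,-0.08,-0.04,0,0,0,0],[0,-0.04,-0.03,0,0,0,0],[0,0,-0.02,0,0,0,0],[0,0,0,0,0,0,0]]' 60; python3 -c "
from bench import observe;o=observe();print(o['tool_pos'],(__import__('numpy').array([.511,-.224,.048])-o['tool_pos'])/.5)"
```

```text
time_s: 6.8
tool_pos: [0.509, -0.1215, 0.1725]
ee_rot: [0.477, 0.521, -0.477, 0.523]
wrist_force: [1.8, 0.0, 0.3]
grip_width: 0.849
time_s: 7.3
tool_pos: [0.5081, -0.2192, 0.1007]
ee_rot: [0.477, 0.523, -0.477, 0.521]
wrist_force: [0.0, 0.5, 0.2]
grip_width: 0.999
[ 0.50806584 -0.21918885  0.1006717 ] [ 0.00586832 -0.0096223  -0.10534339]
```

```bash
python3 -m handwheel '[[0.006,-0.009,-0.02,0,0,0,0],[0,0,-0.02,0,0,0,0],[0,0,-0.02,0,0,0,0],[0,0,-0.01,0,0,0,0],[0,0,0,0,0,0,0]]' 60; python3 -m handwheel '[[0,0,-0.01,0,0,0,0],[0,0,-0.01,0,0,0,0],[0,0,-0.008,0,0,0,0],[0,0,-0.004,0,0,0,0],[0,0,0,0,0,0,0]]' 60;  python3 -m handwheel '[[0,0,0,0,0,0,0.6],[0,0,0,0,0,0,0.8],[0,0,0,0,0,0,0.8],[0,0,0,0,0,0,0.8],[0,0,0,0,0,0,0.8]]' 60; python3 dots.py 5
```

```text
time_s: 7.8
tool_pos: [0.5125, -0.2232, 0.066]
ee_rot: [0.476, 0.523, -0.477, 0.522]
wrist_force: [0.0, -0.5, 0.1]
grip_width: 1.0
time_s: 8.3
tool_pos: [0.5128, -0.2237, 0.0506]
ee_rot: [0.477, 0.523, -0.477, 0.522]
wrist_force: [-0.3, 0.9, 0.1]
grip_width: 0.999
time_s: 8.8
tool_pos: [0.513, -0.2238, 0.0512]
ee_rot: [0.477, 0.522, -0.477, 0.523]
wrist_force: [-2.1, 2.5, 6.1]
grip_width: 0.211
8.8 [ 0.513  -0.2238  0.0512] [-2.0669  2.5489  6.1442] 0.2109767367946819
red [414.25  187.625] [412 186   5   4  16] [ 0.6793 -0.1255  0.051 ]
blue [441.75   198.4375] [440 197   5   4  16] [ 0.6553 -0.1881  0.051 ]
```

The knob is gripped (width 0.21, about 20 mm). Now I move the carrier to red by about (−17, −35) mm.

```bash
python3 -m handwheel '[[-0.008,-0.016,0,0,0,0,1],[-0.01,-0.02,0,0,0,0,1],[-0.01,-0.02,0,0,0,0,1],[-0.006,-0.013,0,0,0,0,1],[0,0,0,0,0,0,1]]' 60; python3 dots.py 6; python3 - <<'E'
from h import *; from bench import read_camera
s=read_camera("scene"); cv2.imwrite("pics/s6.png",cv2.convertScaleAbs(cv2.resize(s["image"][180:235,360:420,::-1],None,fx=10,fy=10,interpolation=cv2.INTER_CUBIC),alpha=1.6,beta=10))
E
```

```text
time_s: 9.35
tool_pos: [0.4957, -0.2597, 0.0512]
ee_rot: [0.477, 0.522, -0.477, 0.523]
wrist_force: [-2.9, -3.0, 7.2]
grip_width: 0.212
9.35 [ 0.4957 -0.2597  0.0512] [-2.8811 -2.9573  7.1948] 0.2115375102190934
red [429.8571 195.6429] [428 194   5   4  14] [ 0.6613 -0.1611  0.051 ]
blue [457.6 206.4] [456 205   4   4  15] [ 0.6376 -0.224   0.051 ]
```

View pics/z_6.png

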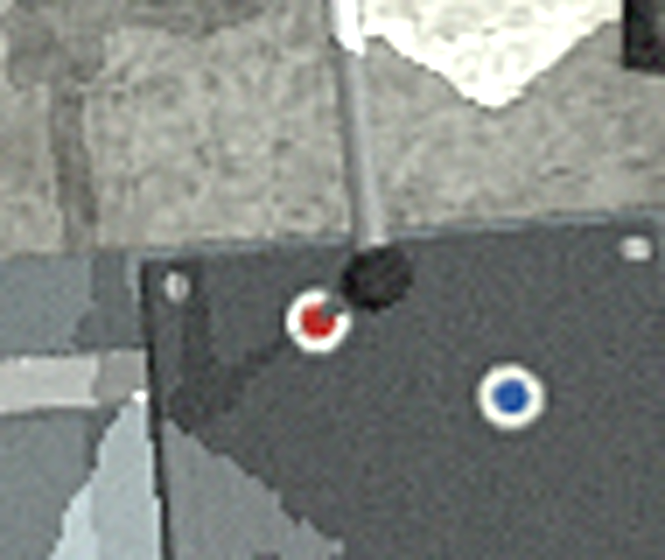

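View pics/s6.png

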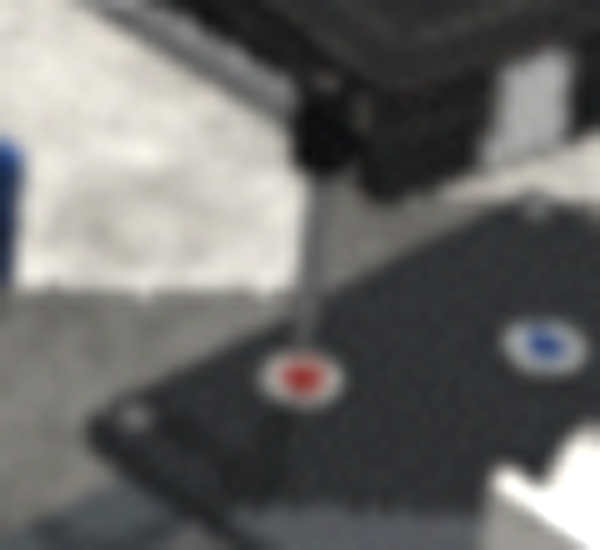

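```bash
python3 - <<'E'
from h import *; from bench import read_camera
s=read_camera("scene");t=read_camera("top")
a=cv2.resize(t["image"][182:208,418:444,::-1],None,fx=15,fy=15,interpolation=cv2.INTER_CUBIC)
b=cv2.resize(s["image"][200:226,378:404,::-1],None,fx=15,fy=15,interpolation=cv2.INTER_CUBIC)
cv2.imwrite("pics/r6.png",cv2.convertScaleAbs(cv2.hconcat([a,b]),alpha=1.8,beta=10))
S=lambda c,x,y:(c[0]+(x-4.5)/10,c[1]+(y-4.5)/10)
r=plane(s,S((360,180),302,378),.051)
for z in(.058,.09,.11): print(z,(proj(s,[r[0],r[1],z])[0]-[378,200])*15+7)
r=plane(t,(429.86,195.64),.051)
for z in(.051,.058,.09,.11): print(z,(proj(t,[r[0],r[1],z])[0]-[418,182])*15+7)
E
```

```text
0.058 [186.9284 234.6779]
0.09 [203.9942  83.3211]
0.11 [214.8728 -13.3683]
0.051 [184.9 211.6]
0.058 [196.0996 204.1246]
0.09 [249.3064 168.6122]
0.11 [284.3363 145.2335]
```

View pics/r6.png

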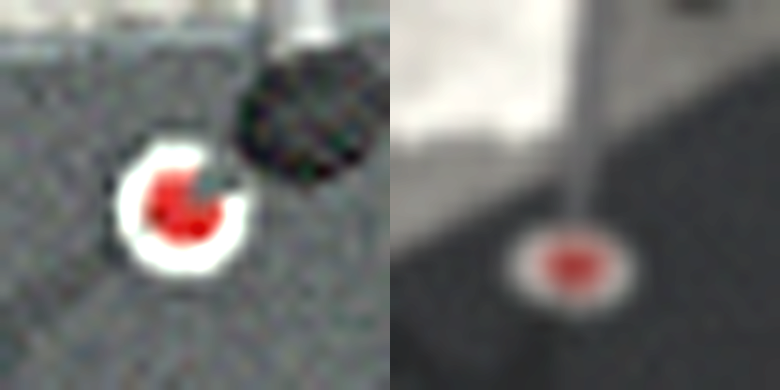

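The pin tip falls on the red centre in both views, to within about 1–2 mm. I'll pause, then step to blue by (+24, +62.5) mm.

```bash
python3 -m handwheel '[[0,0,0,0,0,0,1],[0,0,0,0,0,0,1],[0,0,0,0,0,0,1],[0,0,0,0,0,0,1],[0,0,0,0,0,0,1]]' 60; python3 -m handwheel '[[0.008,0.02,0,0,0,0,1],[0.010,0.026,0,0,0,0,1],[0.010,0.026,0,0,0,0,1],[0.010,0.027,0,0,0,0,1],[0.010,0.026,0,0,0,0,1]]' 60;python3 -m handwheel '[[0,0,0,0,0,0,1],[0,0,0,0,0,0,1],[0,0,0,0,0,0,1],[0,0,0,0,0,0,1],[0,0,0,0,0,0,1]]' 60; python3 dots.py 7; python3 - <<'E'
from h import *; from bench import read_camera
s=read_camera("scene");t=read_camera("top")
a=cv2.resize(t["image"][182:208,418:444,::-1],None,fx=15,fy=15,interpolation=cv2.INTER_CUBIC)
b=cv2.resize(s["image"][200:226,378:404,::-1],None,fx=15,fy=15,interpolation=cv2.INTER_CUBIC)
cv2.imwrite("pics/r7.png",cv2.convertScaleAbs(cv2.hconcat([a,b]),alpha=1.8,beta=10))
E
```

```text
time_s: 10.05
tool_pos: [0.4957, -0.2592, 0.0512]
ee_rot: [0.476, 0.522, -0.477, 0.523]
wrist_force: [-3.7, -3.0, 6.7]
grip_width: 0.211
time_s: 10.55
tool_pos: [0.5199, -0.1962, 0.0512]
ee_rot: [0.476, 0.522, -0.477, 0.523]
wrist_force: [-2.9, -4.3, 7.3]
grip_width: 0.206
time_s: 11.05
tool_pos: [0.5204, -0.1961, 0.0512]
ee_rot: [0.477, 0.522, -0.476, 0.523]
wrist_force: [2.8, 3.5, 6.0]
grip_width: 0.214
11.05 [ 0.5204 -0.1961  0.0512] [2.7994 3.5201 5.9855] 0.21360889759471896
red [402.1176 184.4118] [400 183   5   4  17] [ 0.6863 -0.0977  0.051 ]
blue [429.5625 195.1875] [428 193   5   5  16] [ 0.6624 -0.1604  0.051 ]
```

View pics/r7.png

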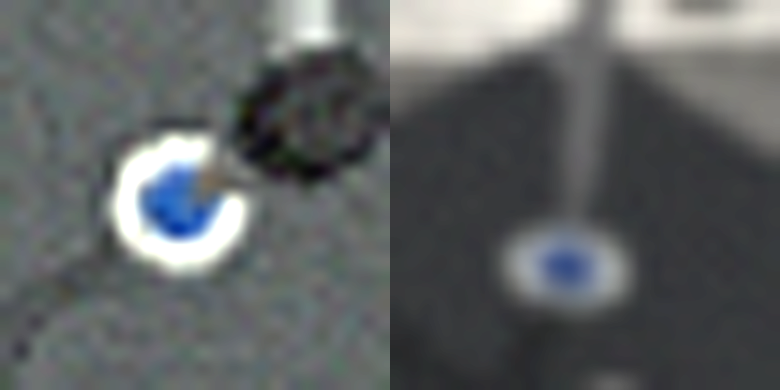

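The pin stands on the blue centre in both views. I release the knob, rise, and move over the block.

```bash
python3 -m handwheel '[[0,0,0,0,0,0,0.5],[0,0,0,0,0,0,0.2],[0,0,0,0,0,0,0],[0,0,0,0,0,0,0],[0,0,0.03,0,0,0,0]]' 60; python3 -m handwheel '[[0,0,0.05,0,0,0,0],[0,0,0.05,0,0,0,0],[0.01,0.02,0.04,0,0,0,0],[0.03,0.06,0.01,0,0,0,0],[0.03,0.06,0,0,0,0,0]]' 60; python3 -m handwheel '[[0.016,0.061,0,0,0,0,0],[0,0,0,0,0,0,0],[0,0,0,0,0,0,0],[0,0,0,0,0,0,0],[0,0,0,0,0,0,0]]' 60; python3 dots.py 8; python3 - <<'E'
from h import *; from bench import read_camera
s=read_camera("scene");t=read_camera("top")
a=cv2.resize(t["image"][165:285,340:480,::-1],None,fx=3.3,fy=3.3,interpolation=cv2.INTER_CUBIC)
b=cv2.resize(s["image"][180:300,350:470,::-1],(396,396),interpolation=cv2.INTER_CUBIC)
cv2.imwrite("pics/r8a.png",cv2.convertScaleAbs(a,alpha=1.5,beta=10));cv2.imwrite("pics/r8b.png",cv2.convertScaleAbs(b,alpha=1.5,beta=10))
E
```

```text
time_s: 11.7
tool_pos: [0.5189, -0.1954, 0.0647]
ee_rot: [0.476, 0.523, -0.477, 0.521]
wrist_force: [0.7, -0.6, 0.0]
grip_width: 1.002
time_s: 12.2
tool_pos: [0.5557, -0.1256, 0.1421]
ee_rot: [0.477, 0.521, -0.477, 0.523]
wrist_force: [-0.4, -0.0, 0.6]
grip_width: 1.0
time_s: 12.7
tool_pos: [0.5627, -0.0962, 0.1408]
ee_rot: [0.477, 0.522, -0.477, 0.522]
wrist_force: [-0.4, 0.8, 0.2]
grip_width: 1.0
12.7 [ 0.5627 -0.0962  0.1408] [-0.3564  0.8257  0.238 ] 1.0000944135273535
red [401.   184.25] [400 183   3   4   8] [ 0.6867 -0.0951  0.051 ]
blue attempt to get argmax of an empty sequence
```

View pics/r8a.png

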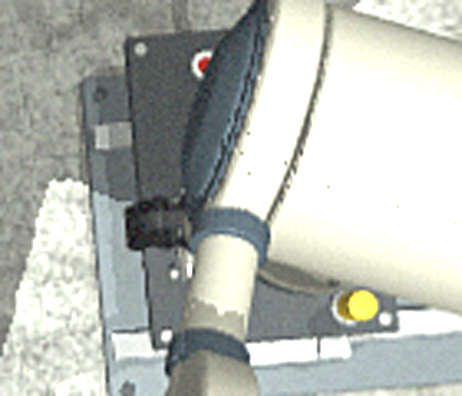

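View pics/r8b.png

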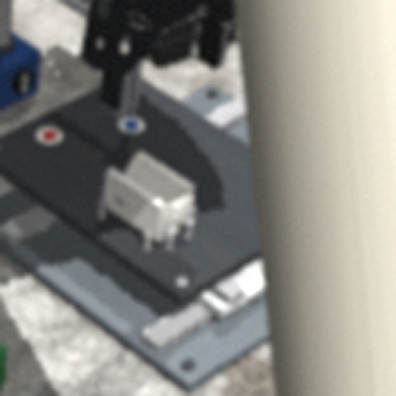

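```bash
python3 - <<'E'
from h import *; from bench import read_camera
s=read_camera("scene");t=read_camera("top")
print("block scene",plane(s,(350+149/3.3-.35,180+177/3.3-.35),.09))
k=plane(t,(340+362/3.3-.35,165+306/3.3-.35),.09); print("knob top",k, "nest",k+[.046,.0997,0])
E
```

```text
block scene [ 0.5637 -0.0977  0.09  ]
knob top [ 0.5198 -0.1938  0.09  ] nest [ 0.5658 -0.0941  0.09  ]
```

The estimates agree on a nest at about (0.5645, −0.096). Next I descend and grip.

```bash
python3 -m handwheel '[[0.004,0,-0.04,0,0,0,0],[0,0,-0.04,0,0,0,0],[0,0,-0.04,0,0,0,0],[0,0,-0.02,0,0,0,0],[0,0,0,0,0,0,0]]' 60; python3 -m handwheel '[[0,0,-0.02,0,0,0,0],[0,0,-0.02,0,0,0,0],[0,0,-0.01,0,0,0,0],[0,0,-0.007,0,0,0,0],[0,0,0,0,0,0,0]]' 60; python3 -m handwheel '[[0,0,0,0,0,0,0.4],[0,0,0,0,0,0,0.5],[0,0,0,0,0,0,0.6],[0,0,0,0,0,0,0.8],[0,0,0,0,0,0,1]]' 60;python3 -m handwheel '[[0,0,0,0,0,0,1],[0,0,0,0,0,0,1],[0,0,0,0,0,0,1],[0,0,0,0,0,0,1],[0,0,0,0,0,0,1]]' 80; python3 dots.py 9
```

```text
time_s: 13.45
tool_pos: [0.5642, -0.0952, 0.0698]
ee_rot: [0.476, 0.523, -0.477, 0.522]
wrist_force: [0.4, -0.1, 0.2]
grip_width: 0.999
time_s: 13.95
tool_pos: [0.5648, -0.0952, 0.042]
ee_rot: [0.476, 0.523, -0.477, 0.522]
wrist_force: [0.3, -0.7, -0.2]
grip_width: 1.0
time_s: 14.45
tool_pos: [0.5652, -0.0954, 0.0429]
ee_rot: [0.477, 0.522, -0.476, 0.523]
wrist_force: [-1.1, 0.2, 5.7]
grip_width: 0.411
time_s: 14.95
tool_pos: [0.5652, -0.0954, 0.0429]
ee_rot: [0.477, 0.522, -0.476, 0.523]
wrist_force: [-1.8, -0.0, 6.9]
grip_width: 0.409
14.95 [ 0.5652 -0.0954  0.0429] [-1.8439 -0.0212  6.9092] 0.4087154875113075
red attempt to get argmax of an empty sequence
blue attempt to get argmax of an empty sequence
```

Gripped: width 0.41, about 35 mm. While it holds, I'll refine the slope of the line of sight from the edge directions in the scene view, a simple single-angle check.

```bash
python3 - <<'E'
from h import *; from bench import read_camera
s=read_camera("scene");t=read_camera("top")
L=np.array([.671,.203,.188])
S=lambda x,y:np.array((230+(x-5)/11,180+(y-5)/11))
edges={"barL":((205,375),(265,485)),"barR":((370,300),(420,395)),"bodyL":((75,90),(185,280)),"bodyR":((275,35),(370,210)),"bodylow":((90,235),(185,380))}
# vertical camera-plane normal: viewing plane of each edge intersected with the plane y=const gives the slope
for n,(a,b) in edges.items():
    o,d1=ray(s,S(*a));_,d2=ray(s,S(*b)); N=np.cross(d1,d2)
    for yaw in(0,-2):
        h=np.array([-np.sin(np.radians(yaw)),np.cos(np.radians(yaw)),0]); d=np.cross(N,h); d/=np.linalg.norm(d); d*=np.sign(d[0])
        print(n,yaw,np.degrees(np.arcsin(d[2])).round(1),end="  ")
    print()
E
```

```text
barL 0 28.9  barL -2 24.4  
barR 0 32.0  barR -2 27.9  
bodyL 0 25.5  bodyL -2 21.0  
bodyR 0 30.4  bodyR -2 26.4  
bodylow 0 18.0  bodylow -2 13.6
```

```bash
python3 -m handwheel '[[0,0,0.01,0,0,0,1],[0,0,0.02,0,0,0,1],[0,0,0.03,0,0,0,1],[0,0,0.04,0,0,0,1],[0,0,0.04,0,0,0,1]]' 80; python3 -m handwheel '[[0,0,0.05,0,0,0,1],[-0.02,0.02,0.06,0,0,0,1],[-0.02,0.05,0.05,0,0,0,1],[0,0.02,0.02,0,0,0,1],[0,0,0,0,0,0,1]]' 80; python3 dots.py 10; python3 -c "
from h import *; from bench import read_camera
s=read_camera('scene'); cv2.imwrite('pics/s10.png',cv2.convertScaleAbs(cv2.resize(s['image'][130:280,300:500,::-1],None,fx=4,fy=4,interpolation=cv2.INTER_CUBIC),alpha=1.5,beta=10))"
```

```text
time_s: 15.6
tool_pos: [0.5647, -0.0952, 0.1136]
ee_rot: [0.477, 0.522, -0.477, 0.522]
wrist_force: [-0.0, 0.5, -3.9]
grip_width: 0.412
time_s: 16.1
tool_pos: [0.5455, -0.0493, 0.2043]
ee_rot: [0.477, 0.522, -0.476, 0.524]
wrist_force: [-1.2, -0.3, -3.3]
grip_width: 0.408
16.1 [ 0.5455 -0.0493  0.2043] [-1.1635 -0.3094 -3.294 ] 0.40828858779201727
red attempt to get argmax of an empty sequence
blue attempt to get argmax of an empty sequence
```

View pics/s10.png

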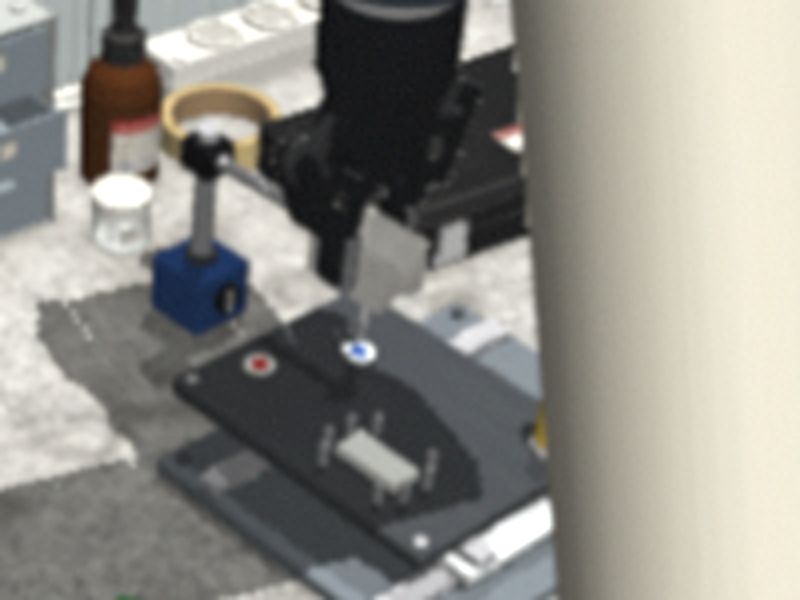

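The block is out of the nest and the pin is still on blue, at (360,345) in this crop. I'll refine the slope from the camera body's top face with a mask and polygon in both views.

```bash
python3 - <<'E'
from h import *
class C(dict): pass
from bench import read_camera
t0=cv2.imread("pics/top0.png");s0=cv2.imread("pics/scene0.png")
t=read_camera("top");s=read_camera("scene")
def quad(im,seed,box,tol):
    x0,x1,y0,y1=box; k=8
    z=cv2.resize(im[y0:y1,x0:x1],None,fx=k,fy=k,interpolation=cv2.INTER_CUBIC); z=cv2.GaussianBlur(z,(0,0),4)
    sd=(int((seed[0]-x0)*k),int((seed[1]-y0)*k)); m=np.zeros((z.shape[0]+2,z.shape[1]+2),np.uint8)
    cv2.floodFill(z.copy(),m,sd,0,(tol,)*3,(tol,)*3,4|cv2.FLOODFILL_FIXED_RANGE|cv2.FLOODFILL_MASK_ONLY|(255<<8))
    m=m[1:-1,1:-1]; m=cv2.morphologyEx(cv2.morphologyEx(m,cv2.MORPH_CLOSE,np.ones((25,25))),cv2.MORPH_OPEN,np.ones((35,35)))
    c=max(cv2.findContours(m,0,2)[0],key=cv2.contourArea); h=cv2.convexHull(c)
    for e in np.linspace(.01,.15,60):
        p=cv2.approxPolyDP(h,e*cv2.arcLength(h,True),True)
        if len(p)<=4: break
    # refine: fit lines to the contour points near each side
    p=p[:,0].astype(float); pts=c[:,0].astype(float); L=[]
    for i in range(4):
        a,b=p[i],p[(i+1)%4]; u=(b-a)/np.linalg.norm(b-a); s_=(pts-a)@u; dd=np.abs((pts-a)@[-u[1],u[0]])
        q=pts[(dd<10)&(s_>.15*np.linalg.norm(b-a))&(s_<.85*np.linalg.norm(b-a))]
        v=cv2.fitLine(q.astype(np.float32),cv2.DIST_HUBER,0,.01,.01).ravel(); L.append(np.cross([v[2],v[3],1],[v[2]+v[0],v[3]+v[1],1]))
    cor=[np.cross(L[i-1],L[i]) for i in range(4)]; cor=np.array([c_[:2]/c_[2] for c_ in cor])
    vis=z.copy(); cv2.polylines(vis,[cor.astype(int)],True,(0,0,255),1)
    return (cor+.5)/k-.5+[x0,y0],vis
out=[]
for im,seed,box in((t0,(262,148),(240,290,128,182)),(s0,(251,197),(228,278,178,228))):
    q,v=quad(im,seed,box,28); out.append(q); print(q); cv2.imwrite(f"pics/q{len(out)}.png",v)
T,S=out
def pick(q): # order BL,BR,FR,FL in top image sense: by angle
    c=q.mean(0); return q[np.argsort(np.arctan2(*(q-c).T[::-1]))]
T,S=pick(T),pick(S); print(T,S)
for r in range(4):
    S2=np.roll(S,r,0); R=[tri(t,a,s,b) for a,b in zip(T,S2)]
    if max(e for _,e in R)<.015:
        P=np.array([p for p,_ in R]); print(r,P,[round(e,4) for _,e in R])
        c,n=P.mean(0),np.linalg.svd(P-P.mean(0))[2][2]; n*=np.sign(n[2]); print("normal",n,"slope",np.degrees(np.arctan2(-n[0],n[2])))
        for i in range(4):
            d=P[(i+1)%4]-P[i]; print(np.linalg.norm(d)*1e3,np.degrees(np.arcsin(d[2]/np.linalg.norm(d))),np.degrees(np.arctan2(d[1],d[0])))
E
```

```text
[[248.8172 134.4075]
 [271.5761 136.1696]
 [270.9515 160.5842]
 [238.1456 160.1477]]
[[251.653  176.4964]
 [263.8787 198.5696]
 [245.6994 204.291 ]
 [238.0214 190.0863]]
[[248.8172 134.4075]
 [271.5761 136.1696]
 [270.9515 160.5842]
 [238.1456 160.1477]] [[238.0214 190.0863]
 [251.653  176.4964]
 [263.8787 198.5696]
 [245.6994 204.291 ]]
```

```bash
python3 -c "
import cv2
cv2.imwrite('pics/qq.png',cv2.hconcat([cv2.resize(cv2.imread('pics/q1.png'),(400,432)),cv2.resize(cv2.imread('pics/q2.png'),(400,432))]))"
```

```text
(no output)
```

View pics/qq.png

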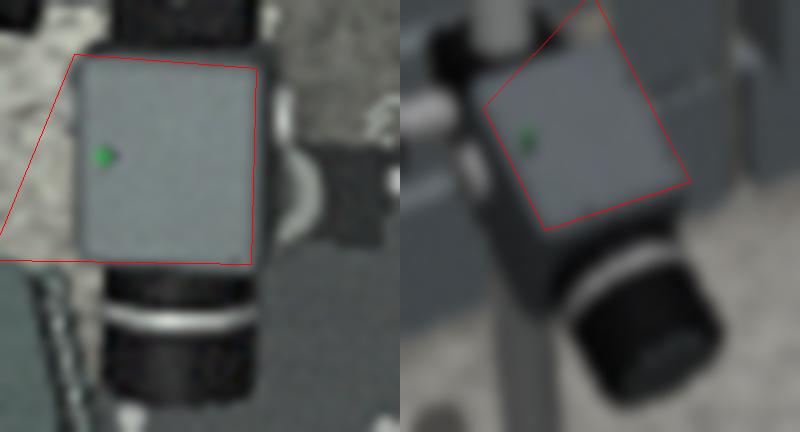

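```bash
python3 - <<'E'
from h import *; from bench import read_camera
s=read_camera("scene");t=read_camera("top")
T=lambda x,y:np.array((240+(x+.5)/8-.5,128+(y+.5)/8-.5)); S=lambda x,y:np.array((228+(x-400+.5)/8-.5,178+(y*400/400+.5)/8-.5))
FL=tri(t,T(78,260),s,S(546,230));FR=tri(t,T(251,264),s,S(690,181)); print(FL,FR)
# fit a common yaw: vanishing dir from left and right edges (parallel lines) in scene
Ns=[]
for a,b in(((485,108),(546,230)),((600,0),(690,181))):
    o,d1=ray(s,S(*a));_,d2=ray(s,S(*b)); N=np.cross(d1,d2);N/=np.linalg.norm(N);Ns.append(N)
    for yaw in(0,-2):
        y=np.radians(yaw);d=np.cross(N,[-np.sin(y),np.cos(y),0]);d*=np.sign(d[0]);print(yaw,np.degrees(np.arcsin(d[2]/np.linalg.norm(d))))
# edge across (front edge) gives yaw: level line in plane of front edge
o,d1=ray(s,S(546,230));_,d2=ray(s,S(690,181));N=np.cross(d1,d2);d=np.cross(N,[0,0,1]);print("front edge yaw scene",np.degrees(np.arctan2(-d[0]*np.sign(d[1]),abs(d[1]))))
o,d1=ray(t,T(78,260));_,d2=ray(t,T(251,264));N=np.cross(d1,d2);d=np.cross(N,[0,0,1]);print("front edge yaw top",np.degrees(np.arctan2(-d[0]*np.sign(d[1]),abs(d[1]))))
# front edge centre x,z from top row + back edge: 
BL=tri(t,T(78,58),s,S(478,90));BR=tri(t,T(256,62),s,S(626,42));print(BL,BR)
for a,b in((FL,BL),(FR,BR)):
    d=b[0]-a[0];print(np.linalg.norm(d),np.degrees(np.arcsin(d[2]/np.linalg.norm(d))))
E
```

```text
(array([0.6957, 0.2261, 0.2167]), np.float64(0.004500041414355865)) (array([0.6947, 0.1834, 0.2172]), np.float64(0.006462014786144283))
0 34.102253045238015
-2 29.68755762656526
0 35.33203700531907
-2 31.362372630847474
front edge yaw scene -1.4832324975330506
front edge yaw top -0.29047640757420723
(array([0.7388, 0.2234, 0.2369]), np.float64(0.006432496916183233)) (array([0.7373, 0.1799, 0.2381]), np.float64(0.009333838332423385))
0.047662595271581884 25.13922631185753
0.047530709109794324 26.14640499337817
```

The right-hand panel was stretched vertically by 1.08, so I'm correcting those readings.

```bash
python3 - <<'E'
from h import *; from bench import read_camera
s=read_camera("scene");t=read_camera("top")
T=lambda x,y:np.array((240+(x+.5)/8-.5,128+(y+.5)/8-.5)); S=lambda x,y:np.array((228+(x-400+.5)/8-.5,178+(y/1.08+.5)/8-.5))
FL=tri(t,T(78,260),s,S(546,230));FR=tri(t,T(251,264),s,S(690,181)); print(FL,FR)
for a,b in(((485,108),(546,230)),((600,0),(690,181)),((577,315),(622,392)),((683,245),(721,325))):
    o,d1=ray(s,S(*a));_,d2=ray(s,S(*b)); N=np.cross(d1,d2)
    for yaw in(0,-2):
        y=np.radians(yaw);d=np.cross(N,[-np.sin(y),np.cos(y),0]);d*=np.sign(d[0]);print(yaw,np.degrees(np.arcsin(d[2]/np.linalg.norm(d))))
o,d1=ray(s,S(546,230));_,d2=ray(s,S(690,181));N=np.cross(d1,d2);d=np.cross(N,[0,0,1]);print("front edge yaw scene",np.degrees(np.arctan2(-d[0]*np.sign(d[1]),abs(d[1]))))
BL=tri(t,T(78,58),s,S(478,88));BR=tri(t,T(256,60),s,S(624,42));print(BL,BR)
for a,b in((FL,BL),(FR,BR)):
    d=b[0]-a[0];print(np.linalg.norm(d),np.degrees(np.arcsin(d[2]/np.linalg.norm(d))))
# front disc: lower rim in top & scene
print("F",tri(t,T(178,378),s,S(672,362)))
E
```

```text
(array([0.6947, 0.2256, 0.2225]), np.float64(0.0033643763997085628)) (array([0.6939, 0.1832, 0.2219]), np.float64(0.005633379701077908))
0 29.570877417328855
-2 25.12489474189419
0 31.080406653332197
-2 27.058835100841947
0 20.418747175910045
-2 16.025184246127825
0 33.46999809152165
-2 29.392893213778883
front edge yaw scene -3.370379653064323
(array([0.7381, 0.2232, 0.2399]), np.float64(0.005802797055726316)) (array([0.7377, 0.18  , 0.2389]), np.float64(0.008878730271307218))
0.04683453224419734 21.755844611762043
0.047077854911462345 21.115485986266624
F (array([0.6724, 0.2039, 0.1873]), np.float64(0.007483720288156282))
```

I settle on a slope of about 22.5°, camera yaw about −2° and the lens at about (0.6715, 0.204, 0.1875). That puts the view point near (0.561, 0.2075, 0.1415). I'll work out the turn and go to a standoff first.

```bash
cat >> h.py <<'E'
def tgt(a_deg=22.5,yaw=-2.0):
    a,y=np.radians([a_deg,yaw]); xb=np.array([np.cos(a)*np.cos(y),np.cos(a)*np.sin(y),np.sin(a)]); yb=np.array([-np.sin(y),np.cos(y),0]); zb=np.cross(xb,yb)
    return frame(-zb,yb)
E
python3 - <<'E'
from h import *
R=tgt(); o,out=turn(R); print(o["q"],[(n,v/.12) for n,v in out])
v=min(out,key=lambda q:q[0])[1]
C=np.array([.50,.2075,.16]); P=C-R@[-.031,0,0]; print(P,(P-o["tool_pos"])/.5)
E
```

```text
[-0.2019  0.3974  1.5531 -0.      1.1922  1.2777] [(np.float64(3.0179383036199035), array([-4.9004, -0.1415, 24.667 ])), (np.float64(0.4132563612015848), array([ 0.0901, -3.2825, -1.0379]))]
[0.5119 0.2071 0.1314] [-0.0659  0.5155 -0.1407]
```

```bash
python3 -m handwheel '[[-0.008,0.05,0,0.01,-0.41,-0.13,1],[-0.008,0.065,-0.01,0.01,-0.41,-0.13,1],[-0.008,0.07,-0.02,0.01,-0.41,-0.13,1],[-0.008,0.07,-0.02,0.01,-0.41,-0.13,1],[-0.008,0.07,-0.02,0.01,-0.41,-0.13,1]]' 80; python3 -m handwheel '[[-0.008,0.07,-0.02,0.01,-0.41,-0.13,1],[-0.008,0.07,-0.02,0.01,-0.41,-0.13,1],[-0.009,0.05,-0.02,0.01,-0.41,-0.13,1],[0,0,0,0,0,0,1],[0,0,0,0,0,0,1]]' 80; cat > hold.py <<'E'
from h import *; from bench import read_camera,observe
import sys
o=observe();t=read_camera("top");s=read_camera("scene")
R,=[tgt()]; _,out=turn(R); print(o["time_s"],o["tool_pos"],o["grip_width"],o["wrist_force"],"turn/.12",min(out,key=lambda q:q[0])[1]/.12)
M=Rn.from_quat(o["ee_rot"]).as_matrix()
A=o["tool_pos"]+M@[-.031,0,0]; B=o["tool_pos"]+[0,0,.031]
print("A",A,proj(t,A),proj(s,A),"B",B,proj(t,B),proj(s,B))
for n,c in(("t",t),("s",s)):
    p=proj(c,A)[0].astype(int); x,y=max(p[0]-40,0),max(p[1]-40,0); print(n,"origin",x,y)
    cv2.imwrite(f"pics/{n}_{sys.argv[1]}.png",cv2.convertScaleAbs(cv2.resize(c["image"][y:y+75,x:x+80,::-1],None,fx=8,fy=8,interpolation=cv2.INTER_CUBIC),alpha=1.5,beta=10))
E
python3 hold.py 11
```

```text
time_s: 17.0
tool_pos: [0.5247, 0.1132, 0.1671]
ee_rot: [0.554, 0.436, -0.432, 0.562]
wrist_force: [0.9, 0.1, -3.0]
grip_width: 0.405
time_s: 17.5
tool_pos: [0.5119, 0.2075, 0.1368]
ee_rot: [0.593, 0.383, -0.403, 0.582]
wrist_force: [0.4, -0.6, -2.4]
grip_width: 0.407
17.5 [0.5119 0.2075 0.1368] 0.4065461311054574 [ 0.3883 -0.6272 -2.3709] turn/.12 [0.0157 0.0052 0.0014]
A [0.5001 0.208  0.1655] [[260.2642 262.4846]] [[301.2376 272.038 ]] B [0.5119 0.2075 0.1678] [[260.5095 256.5899]] [[298.2422 267.762 ]]
t origin 220 222
s origin 261 232
```

View pics/t_11.png

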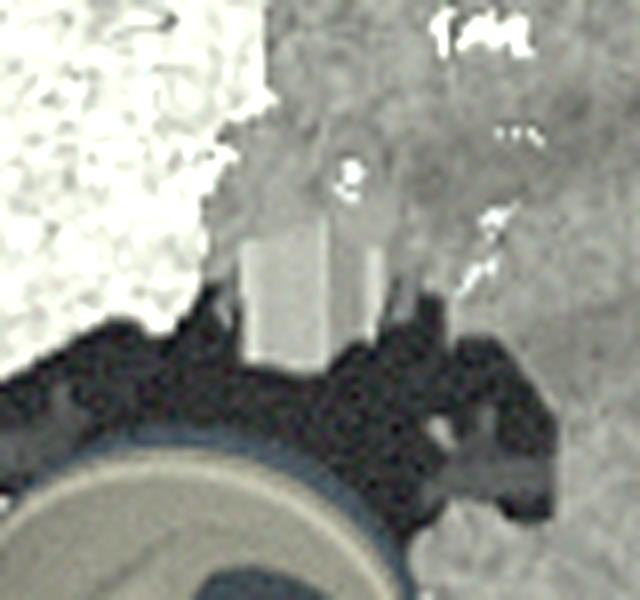

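View pics/s_11.png

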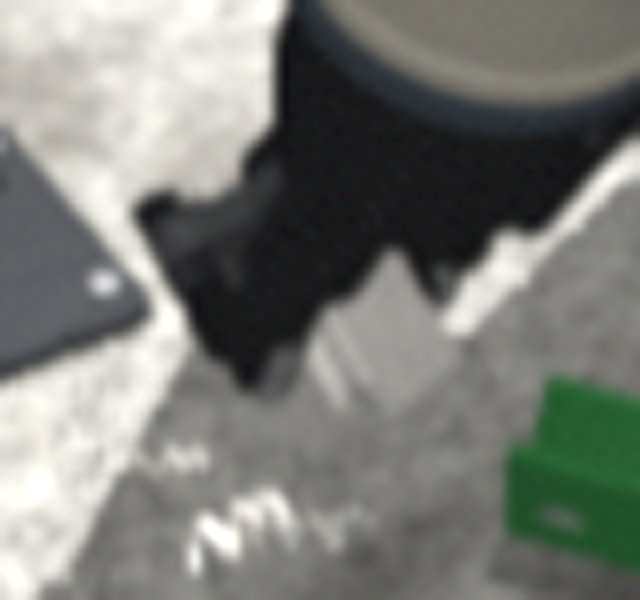

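```bash
python3 - <<'E'
from h import *; from bench import read_camera,observe
o=observe();t=read_camera("top");s=read_camera("scene")
M=Rn.from_quat(o["ee_rot"]).as_matrix(); zb=-M[:,0]; yb=-M[:,2] if M[1,2]<0 else M[:,2]; xb=np.cross(yb,zb)
for n,C in(("A",o["tool_pos"]+M@[-.031,0,0]),("B",o["tool_pos"]+[0,0,.031])):
    for lx in(1,-1):
        P=[C+lx*.0275*xb+y*.018*yb+z*.016*zb for y,z in((1,1),(-1,1),(-1,-1),(1,-1))]
        print(n,"+x" if lx>0 else "-x","top",((proj(t,P)-[220,222])*8).round().tolist(),"scene",((proj(s,P)-[261,232])*8).round().tolist())
E
```

```text
A +x top [[243.0, 236.0], [390.0, 243.0], [406.0, 199.0], [265.0, 192.0]] scene [[219.0, 219.0], [344.0, 170.0], [320.0, 231.0], [198.0, 280.0]]
A -x top [[243.0, 442.0], [387.0, 449.0], [403.0, 399.0], [264.0, 392.0]] scene [[325.0, 402.0], [451.0, 350.0], [424.0, 408.0], [301.0, 460.0]]
B +x top [[245.0, 187.0], [392.0, 195.0], [408.0, 152.0], [267.0, 145.0]] scene [[196.0, 185.0], [320.0, 137.0], [297.0, 198.0], [175.0, 246.0]]
B -x top [[245.0, 394.0], [389.0, 402.0], [405.0, 353.0], [266.0, 346.0]] scene [[300.0, 366.0], [426.0, 315.0], [399.0, 373.0], [277.0, 424.0]]
```

Hypothesis A (offset fixed in the tool frame) matches. The block's −y top edge runs (395,250)→(455,350) in the scene crop and the front top edge is at row ~240 in the top crop, both as A predicts. Now in to the view point.

```bash
python3 -m handwheel '[[0.02,0,-0.008,0,0,0,1],[0.028,0,-0.011,0,0,0,1],[0.028,0,-0.011,0,0,0,1],[0.026,0,-0.010,0,0,0,1],[0.019,0,-0.008,0,0,0,1]]' 80; python3 -m handwheel '[[0,0,0,0,0,0,1],[0,0,0,0,0,0,1],[0,0,0,0,0,0,1],[0,0,0,0,0,0,1],[0,0,0,0,0,0,1]]' 80; python3 hold.py 12; python3 - <<'E'
from h import *; from bench import read_camera
t=read_camera("top");s=read_camera("scene")
a=cv2.resize(t["image"][110:260,200:340,::-1],(392,420)); b=cv2.resize(s["image"][170:290,220:340,::-1],(408,408)); b=cv2.copyMakeBorder(b,0,12,0,0,0)
cv2.imwrite("pics/v12.png",cv2.convertScaleAbs(cv2.hconcat([a,b]),alpha=1.5,beta=10))
cv2.imwrite("pics/top12.png",t["image"][:,:,::-1])
E
```

```text
time_s: 18.2
tool_pos: [0.5745, 0.207, 0.1126]
ee_rot: [0.594, 0.382, -0.403, 0.581]
wrist_force: [-0.8, -0.3, -3.0]
grip_width: 0.406
time_s: 18.7
tool_pos: [0.5727, 0.2073, 0.1136]
ee_rot: [0.594, 0.382, -0.403, 0.582]
wrist_force: [1.0, -0.6, -3.4]
grip_width: 0.41
18.7 [0.5727 0.2073 0.1136] 0.4098366496852131 [ 1.0256 -0.5957 -3.441 ] turn/.12 [ 0.0131  0.0076 -0.0015]
A [0.5608 0.2078 0.1423] [[262.6749 233.3986]] [[285.6949 263.8637]] B [0.5727 0.2073 0.1446] [[262.9093 227.6107]] [[282.8988 259.7999]]
t origin 222 193
s origin 245 223
```

View pics/v12.png

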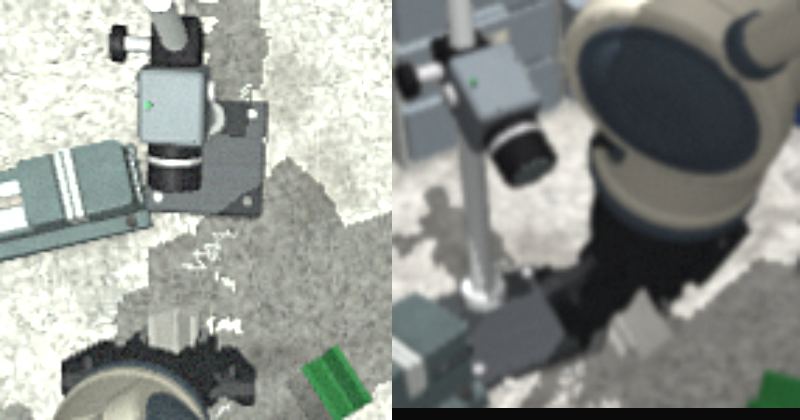

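View pics/top12.png

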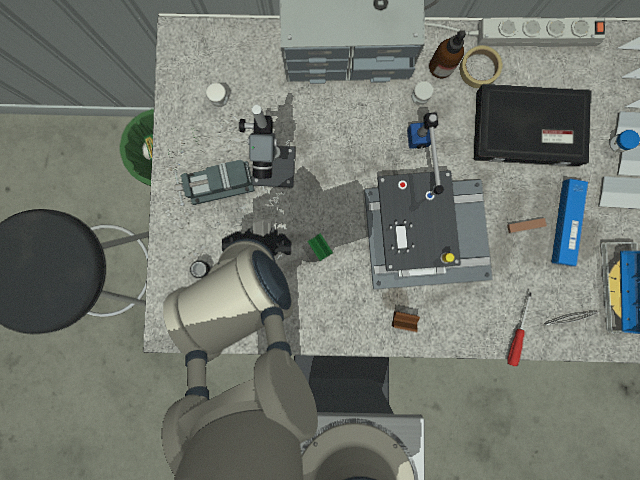

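The block stands in line with the lens in both views, and blue is still under the pin (430,196). The slope is the weakest number, so I'll refine it with sub-pixel edges on averaged frames and use the vertical column as a check.

```bash
cat > edge.py <<'E'
from h import *; from bench import read_camera
s=read_camera("scene"); f=[s["image"].astype(np.float32)]+[read_camera("scene")["image"].astype(np.float32) for _ in range(7)]
g=cv2.cvtColor(np.mean(f,0).astype(np.float32),cv2.COLOR_RGB2GRAY); np.save("g.npy",g)
def edge(a,b,w=3.0):
    a,b=np.array(a,float),np.array(b,float);u=(b-a)/np.linalg.norm(b-a);n=np.array([-u[1],u[0]])
    pts=[]
    k=np.arange(-w,w+.01,.1)
    for q in np.linspace(.1,.9,25):
        c=a+q*(b-a); P=(c+k[:,None]*n).astype(np.float32)
        v=cv2.remap(g,P[None,:,0].copy(),P[None,:,1].copy(),cv2.INTER_CUBIC)[0]; d=np.abs(np.gradient(cv2.GaussianBlur(v[None],(0,0),4)[0])); d[:8]=0;d[-8:]=0
        j=d.argmax(); wv=d[max(j-8,0):j+9]; pts.append(c+(k[max(j-8,0):j+9]@wv/wv.sum())*n)
    l=cv2.fitLine(np.array(pts,np.float32),cv2.DIST_HUBER,0,.001,.001).ravel(); d=l[:2]; p0=l[2:]
    r=np.std((np.array(pts)-p0)@[-d[1],d[0]])
    return p0-d*np.linalg.norm(b-a)/2,p0+d*np.linalg.norm(b-a)/2,r
S=lambda x,y:(230+(x-5)/11,180+(y-5)/11)
E_={"barL":(S(205,375),S(265,485)),"barR":(S(370,305),S(420,390)),"bodyL":(S(85,105),S(180,270)),"bodyR":(S(285,55),S(360,195)),"bodyLow":(S(105,255),S(160,350))}
for n,(a,b) in E_.items():
    p,q,r=edge(a,b); o,d1=ray(s,p);_,d2=ray(s,q);N=np.cross(d1,d2);o_=[]
    for yaw in(0,-2,-3):
        y=np.radians(yaw);d=np.cross(N,[-np.sin(y),np.cos(y),0]);d*=np.sign(d[0]);o_.append(np.degrees(np.arcsin(d[2]/np.linalg.norm(d))).round(1))
    print(n,p.round(2),q.round(2),"res",r.round(2),"slope@yaw0,-2,-3",o_)
# column edges (vertical check): 9 mm either side of axis
b0=proj(s,[.7635,.2005,.05])[0];b1=proj(s,[.7635,.2005,.15])[0]
w=5
for sg in(-1,1):
    off=np.array([sg*.009*572/1.15,0]); p,q,r=edge(b0+off,b1+off); print("col",sg,p,q,r.round(2),"dir deg",np.degrees(np.arctan2(*(q-p)))," pred",np.degrees(np.arctan2(*(b1-b0))))
E
python3 edge.py
```

```text
barL [247.66 213.96] [253.11 223.97] res 0.07 slope@yaw0,-2,-3 [np.float64(28.9), np.float64(24.4), np.float64(22.0)]
barR [263.47 207.69] [267.91 215.48] res 0.11 slope@yaw0,-2,-3 [np.float64(27.5), np.float64(23.4), np.float64(21.2)]
bodyL [237.16 189.83] [245.39 205.05] res 0.38 slope@yaw0,-2,-3 [np.float64(29.4), np.float64(25.0), np.float64(22.6)]
bodyR [256.14 184.85] [262.12 197.99] res 0.6 slope@yaw0,-2,-3 [np.float64(40.2), np.float64(36.4), np.float64(34.3)]
bodyLow [237.85 203.83] [242.61 212.6 ] res 0.05 slope@yaw0,-2,-3 [np.float64(28.8), np.float64(24.2), np.float64(21.7)]
col -1 [238.9568 212.0109] [241.4514 245.3655] 0.54 dir deg 4.277349080513385  pred -175.0912982358535
col 1 [248.06   207.9987] [248.9197 241.4353] 1.12 dir deg 1.4728731868946199  pred -175.0912982358535
```

```bash
python3 - <<'E'
from h import *; from bench import read_camera
src=open("edge.py").read().split("S=lambda")[0].replace("scene","top"); exec(src)
G=lambda x,y:(225+x/5-.4,90+y/5-.4)
for n,a,b in(("right",G(352,290),G(345,475)),("front",G(335,486),G(160,482)),("bodyfrontedge",(250,160.5),(272,160.8)),("bodyR",(272.5,137),(272.3,158))):
    p,q,r=edge(a,b); z=.012 if n in("right","front") else .22
    P,Q=plane(s,p,z),plane(s,q,z); d=Q-P; print(n,P,Q,r.round(2),"angle",np.degrees(np.arctan2(d[1],d[0])))
E
```

```text
right [0.6789 0.1558 0.012 ] [0.7685 0.1514 0.012 ] 0.41 angle -2.8276582939602393
front [0.6859 0.2424 0.012 ] [0.6809 0.1589 0.012 ] 0.47 angle -93.40647214982921
bodyfrontedge [0.6964 0.2235 0.22  ] [0.6931 0.1811 0.22  ] 0.23 angle -94.57399286589632
bodyR [0.7013 0.1852 0.22  ] [0.7422 0.18   0.22  ] 0.79 angle -7.178402486615231
```

Yaw comes out near −3° from the plate edges, and at that yaw all the scene edges agree on a slope of 22°. The view point is then about (0.5604, 0.2103, 0.1425), so I'll make a small trim.

```bash
python3 -m handwheel '[[0,0.003,0,0,0.03,-0.07,1],[0,0.002,0,0,0.03,-0.07,1],[0,0,0,0,0,0,1],[0,0,0,0,0,0,1],[0,0,0,0,0,0,1]]' 80; python3 -m handwheel '[[0,0,0,0,0,0,1],[0,0,0,0,0,0,1],[0,0,0,0,0,0,1],[0,0,0,0,0,0,1],[0,0,0,0,0,0,1]]' 80; python3 hold.py 13; python3 dots.py 13; python3 - <<'E'
from h import *
R=tgt(22,-3); o,out=turn(R); print(min(out,key=lambda q:q[0]),o["qd"])
from bench import read_camera
t=read_camera("top"); a=cv2.resize(t["image"][182:208,418:444,::-1],None,fx=15,fy=15,interpolation=cv2.INTER_CUBIC)
cv2.imwrite("pics/r13.png",cv2.convertScaleAbs(a,alpha=1.8,beta=10))
E
```

```text
time_s: 20.2
tool_pos: [0.5729, 0.2097, 0.1133]
ee_rot: [0.596, 0.379, -0.41, 0.577]
wrist_force: [-0.2, 0.1, -3.6]
grip_width: 0.406
time_s: 20.7
tool_pos: [0.573, 0.2097, 0.1134]
ee_rot: [0.596, 0.379, -0.41, 0.577]
wrist_force: [-0.2, 0.5, -2.9]
grip_width: 0.409
20.7 [0.573  0.2097 0.1134] 0.4092199700444956 [-0.1849  0.5161 -2.9073] turn/.12 [ 0.014  -0.0543  0.1403]
A [0.5613 0.2104 0.1421] [[261.4477 233.1479]] [[284.5159 264.2376]] B [0.573  0.2097 0.1444] [[261.78   227.4722]] [[281.8627 260.2239]]
t origin 221 193
s origin 244 224
20.8 [0.5729 0.2097 0.1134] [-0.1812 -0.4056 -3.0367] 0.40812776571710563
red [402.25  184.375] [400 183   5   4  16] [ 0.6864 -0.098   0.051 ]
blue [429.6471 195.1765] [428 193   5   5  17] [ 0.6624 -0.1606  0.051 ]
(np.float64(0.0030422248369983136), array([ 0.002 ,  0.0022, -0.0006])) [-0.0014  0.0003 -0.0005 -0.0017  0.0009 -0.0008]
```

View pics/s_13.png

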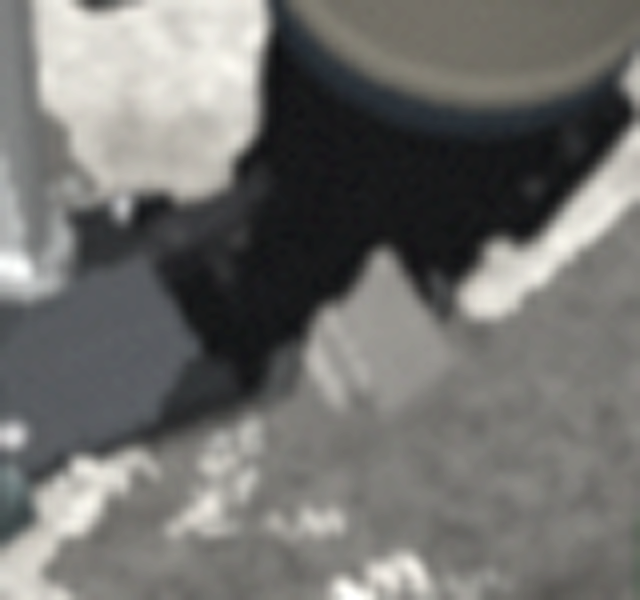

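View pics/t_13.png

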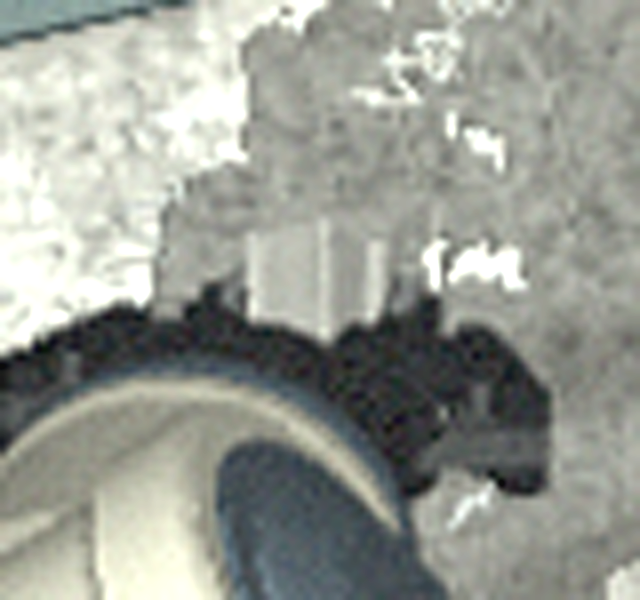

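View pics/r13.png

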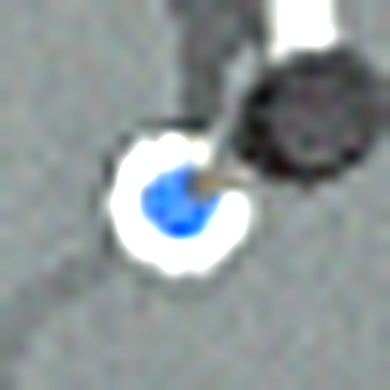

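```bash
python3 - <<'E'
from h import *; from bench import read_camera,observe
o=observe();t=read_camera("top");s=read_camera("scene")
M=Rn.from_quat(o["ee_rot"]).as_matrix(); zb=-M[:,0]; yb=-M[:,2] if M[1,2]<0 else M[:,2]; xb=np.cross(yb,zb); C=o["tool_pos"]+M@[-.031,0,0]
print(xb,np.linalg.norm(C-np.array([.5604,.2103,.1425])))
for lx in(1,-1):
    P=[C+lx*.0275*xb+y*.018*yb+.016*zb for y in(1,-1)]
    print(lx,((proj(t,P)-[221,193])*8).round().tolist(),((proj(s,P)-[244,224])*8).round().tolist())
E
```

```text
[ 0.9251 -0.0471  0.3767] 0.0009616464263466718
1 [[246.0, 232.0], [387.0, 242.0]] [[225.0, 229.0], [347.0, 184.0]]
-1 [[242.0, 436.0], [381.0, 446.0]] [[320.0, 404.0], [444.0, 356.0]]
```

The predicted block edges agree with both pictures to about 1 px, and everything is at rest. Handing in.

```bash
python3 -c "
from bench import close_job; print(close_job())"
```

```text
the job is handed in; nothing more can be done
None
```

I moved the carrier by its knob to red, paused there, moved it on to blue and left it. Then I lifted the V-block and handed the job in at about 21 s, still holding the block in front of the lens. `close_job` reports no verdict, so nothing has confirmed success.

**What the last checks showed**
- **Pointer:** the pin stood over the red centre, then over the blue centre, within about 1–2 mm. Before hand-in, the top view showed the blue dot still under the pin.
- **Block position:** its centre was about 1 mm from my estimated view point, and its angle within 0.2° of my target of 22° slope and −3° yaw. Its edges matched the predicted pixels to about 1 px in both pictures.
- **Grip:** it was at rest, held with 80 N commanded.

**What failed or disagreed**
- **First knob grasp missed:** the real grasp point is about 36 mm short of the reported TCP, along the fingers. Images at the tilted pose confirmed this, and I corrected for it.
- **Slope and lens position:** the slope estimates first ranged from about 16° to 35°, and agreed on about 22° only once the plate edges fixed the yaw at −3°. I expect 2–3° of error in the slope and 3–5 mm in the lens position, inside the 8° and 12 mm limits.
- **Bystanders not fully checked:** at the end the arm hid the second V-block and the oil stone from the top camera. The magnifier showed no movement there, and no wrist force suggested a contact.

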